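Load the courier carrier and lock the sample pods with pins from the flap dispenser

TASK

Get the courier carrier ready for collection: stand every blue sample pod from the counter in a bay of the carrier, flat on the bay floor with its tab over the yellow lug bar, and lock each pod with a pin of its own, pushed fully home through the tab and the lug bar until its red knob sits on the tab. The pins stand in the white dispenser under a spring-loaded flap, which you must push in and hold open with the fingers while you take hold of a pin; let the flap close again when you are done. Leave the other things on the counter where they are.

Things in the scene. Friction and masses are not known exactly. Their poses are not given: they have to be found in the camera images.
- carrier: Fixed courier carrier: grey base, three open bays in a row along its y, yellow lug bar along its front (-x). Origin: on the counter under the middle bay's centre, z up, may be turned. Bay n (1..3): centre x 0, y (n-2)*56, floor z 10, 55 (x) x 50 (y) between aluminium walls with rounded tops (sides to z 35, rear z 38). Lug bar: x -61 to -27.5, z 28 to 38, a hole per bay at x -47.
- bay1_lug (a point): Centre of the top mouth of the lug-bar hole of bay 1: x -47, y -56, z 38 in the carrier's frame, axes as the carrier. A 14 x 14 square through-hole; free space of 18 below the bar.
- bay2_lug (a point): Centre of the top mouth of the lug-bar hole of bay 2: x -47, y 0, z 38 in the carrier's frame, axes as the carrier. A 14 x 14 square through-hole; free space of 18 below the bar.
- bay3_lug (a point): Centre of the top mouth of the lug-bar hole of bay 3: x -47, y 56, z 38 in the carrier's frame, axes as the carrier. A 14 x 14 square through-hole; free space of 18 below the bar.
- pod1: Blue sample pod (may be absent), about 160 g; any pod fits any bay. Origin: centre of the body's underside, z up. Body 52 (x) x 47 (y) x 38 high; black grip bar on top, 36 (x) x 14 (y), z 38 to 66, to grip across y; white tab 34 wide, z 30 to 38, sticks out 35 towards its -x. In a bay its axes point as the carrier's and the tab lies 2 above the lug bar.
- pod1_hole (a point): Centre of the top mouth of the 14 x 14 square through-hole in the tab of pod 1 (x -47, y 0, z 38 in the pod's frame); in a bay it lies 10 above the mouth of the lug hole.
- pod2: Blue sample pod (may be absent), about 160 g; any pod fits any bay. Origin: centre of the body's underside, z up. Body 52 (x) x 47 (y) x 38 high; black grip bar on top, 36 (x) x 14 (y), z 38 to 66, to grip across y; white tab 34 wide, z 30 to 38, sticks out 35 towards its -x. In a bay its axes point as the carrier's and the tab lies 2 above the lug bar.
- pod2_hole (a point): Centre of the top mouth of the 14 x 14 square through-hole in the tab of pod 2 (x -47, y 0, z 38 in the pod's frame); in a bay it lies 10 above the mouth of the lug hole.
- pod3: Blue sample pod (may be absent), about 160 g; any pod fits any bay. Origin: centre of the body's underside, z up. Body 52 (x) x 47 (y) x 38 high; black grip bar on top, 36 (x) x 14 (y), z 38 to 66, to grip across y; white tab 34 wide, z 30 to 38, sticks out 35 towards its -x. In a bay its axes point as the carrier's and the tab lies 2 above the lug bar.
- pod3_hole (a point): Centre of the top mouth of the 14 x 14 square through-hole in the tab of pod 3 (x -47, y 0, z 38 in the pod's frame); in a bay it lies 10 above the mouth of the lug hole.
- dispenser: Fixed pin dispenser: white box with a clear upper front, 71 (x) x 240 (y), front and back 108 high, ends only 70 (108 at the hinge), sprung flap on top. Origin: on the counter below the row of pins, z up, may be turned. Inside (x -24 to 34, y -115 to 115) a grey nest plate, top at z 40, holds pins at x 0, y -75, -25, 25, 75, each hanging in a 12 x 12 hole with its knob on the plate.
- flap (a joint): Angle of the dispenser's translucent green flap with orange edge (rad): 0 shut (level), grows as it is pushed down into the box, stop at 1.35. A spring shuts it (about 2 N at its edge). Fingers coming straight down over a pin push it open; it leans on them, and slips shut behind a pin drawn straight up.
- flap_hinge (a point): Middle of the flap's hinge line: along the dispenser's y, at x 32, z 108 in its frame. The flap is 226 wide, 3 thick and reaches 40 from the hinge towards the dispenser's -x, over the pins; swinging down it clears their knobs.
- pin1: Lock pin, 35 g, all alike, not all needed: steel shank 9 dia from z 0 down to z -32, round end; red knob 20 dia, z 0 to 30. Origin: centre of the knob's underside, which rests on the nest plate, or on the pod's tab once home; z towards the knob.
- pin2: Lock pin, 35 g, all alike, not all needed: steel shank 9 dia from z 0 down to z -32, round end; red knob 20 dia, z 0 to 30. Origin: centre of the knob's underside, which rests on the nest plate, or on the pod's tab once home; z towards the knob.
- pin3: Lock pin, 35 g, all alike, not all needed: steel shank 9 dia from z 0 down to z -32, round end; red knob 20 dia, z 0 to 30. Origin: centre of the knob's underside, which rests on the nest plate, or on the pod's tab once home; z towards the knob.
- pin4: Lock pin, 35 g, all alike, not all needed: steel shank 9 dia from z 0 down to z -32, round end; red knob 20 dia, z 0 to 30. Origin: centre of the knob's underside, which rests on the nest plate, or on the pod's tab once home; z towards the knob.
- jar: Bystander, loose: specimen jar, clear with yellow cap, 44 dia x 65 high mm; origin at the centre of its underside.
- mug: Bystander, loose: blue mug, 76 dia x 90 high mm; origin at the centre of its underside.
- carton: Bystander, loose: cardboard carton 70 x 120 x 50 mm; origin at the centre of its underside.
- tape: Bystander, loose: green roll of tape, flat, 70 dia x 20 high mm; origin at the centre of its underside.
- gel: Bystander, loose: hand-gel bottle with blue cap, 60 dia x 150 high mm; origin at the centre of its underside.
- tub: Bystander, loose: pill tub with red cap, 52 dia x 55 high mm; origin at the centre of its underside.
Mind the look-alikes: they are no part of the job. Leave any purple look-alike of the pod1 alone.

How it is judged:
By the outcome, as a careful person would: the job done as asked, in the order asked, and still so for the second after the job is handed in, with the robot touching nothing.
Of pod1, pod2, pod3 only 2 to 3 are there at a start; the rules pass over those that are not, and their reading is None.
At some moment in a run one of pod1, pod2, pod3 may be knocked a few centimetres aside while the robot is not near it.
Once in a run the grip may slacken for a moment while it holds something.
It also fails if it takes over 210 s, if anything falls off the work surface, if the arm or the gripper's body presses on something with over 40 N, if the wrist force passes 120 N, or if a joint passes its speed limit or range.

ROBOT

A 6-joint arm with a two-finger parallel gripper is mounted at the origin on the work surface. World frame = base frame: x ahead of the robot, y to its left, z up, the work surface at z = 0. Lengths are in m, angles in rad, forces in N, time in s.
With the tool pointing down it reaches from about 0.35 to 0.975 m from the base axis. Payload 4.9 kg.
Tool frame: the origin (TCP) lies at the very end of the fingers, on their centre line; the grasp point (between the pads) lies 19 mm behind it (pinch_z is the distance from the TCP to the grasp point, in m); z points along the fingers, y is the line along which they close (so a half turn about z gives the same grasp; the last joint's range is limited). The gripper opens to 85 mm and grips with 20 to 120 N. Pads are 22 mm wide; open, the fingers measure 114 mm over their backs; the gripper's body (76 mm by 85 mm) begins 54 mm behind the grasp point. The pads swing forward as they close: fully open they stand 13 mm farther back than shut.
Start: joints at [-1.304, 0.053, 1.613, -0, 1.476, -0.119], TCP at [0.235, -0.579, 0.231] pointing down, gripper open.
Joint ranges: [-3.01, 3.01], [-1.01, 2.22], [0.06, 2.58], [-1.02, 4.17], [0.09, 2.62], [-3.14, 3.14]. Speed limits (rad/s): [2.57, 2.57, 3.14, 3.14, 3.14, 3.14].

INTERFACE

Orientations are given as a unit quaternion [w, x, y, z].
In Python, from plant import * gives the robot as it stands. The module is installed in compiled form; this text tells all that it offers.
- The arm moves only by the tool play_rows, never from a script. Its arguments are lists of equal length, an entry for each row: "linear": the shift along the world's x, y, z in m, a list of three; "turn": the turn about the world's z in degrees. A call has 1 to 8 rows; each row shifts and turns the commanded pose from where the row before left it; what a row does not reach is not made up. A row lasts 1/8 s, in which the tool goes at most 62.5 mm and 10.7 degrees, less where a joint would pass 70% of its speed; a pose out of reach is approached as far as the arm can. A call is refused whole if a number of a shift passes 0.0625 or a number of a turn 10.7, either way. A call with a gripper value outside its range is refused whole. "hand" is the finger opening in m, from 0 to 0.0854, set as the call begins (left out, the last holds). The fingers move at their own pace and stop on an object; the grip force is fixed at half the most. Time passes only in rows, so rows that do not move let the fingers close. It gives the time, the measured TCP pose, the force, the opening and the grip force at its end, in the units of the state.
- state(): the state, without advancing time (a new reading comes with each control period).
- grab_frame(name): name is "scene" or "top" or "wrist"; returns the picture (400x640x3 uint8, red, green, blue); there is no depth.
- camera_info(name): a dict with "camera_matrix" (3x3 intrinsics, pixels), "origin" and "attitude" of the camera in the world; the wrist camera has in their place "mount" (4x4, takes a point from camera to tool coordinates, whose origin is the TCP and whose axes are the flange's). Camera axes: x right, y down, z forward; pixel columns grow to the right and rows downward; lengths in m; the calibration is good to about 2 mm. A picture is of the moment at which its call begins: read the wrist's pose just before it. camera_info takes no time and is no camera call.
- job_done(): hands the job in; it is judged then, once.
Trained networks look in the newest picture that a camera, given by its name, has taken for a name from the list of things; names that differ only in an ending like _2 or _b are one class to them, and where a whole thing is asked for, a point or a joint stands for the part that bears it (a point fixed in the world has none). Each returns a list of dicts, best first, with "p" (0 to 1); they miss things now and then, are a little off and sometimes report something else, mostly with a low value. They report only what shows in the picture. A call takes as long as a camera call. They do not tell look-alikes from the thing itself.
- trace(camera, thing): "region" (400x640 bool, what is visible of it) and "location" ([column, row] in pixels, amid what is visible of it).
The state is a dict: "time": time; "joint_pos": joint angles; "joint_vel": joint speeds; "joint_efforts": joint torques, N m; "tool_pos": TCP position; "tool_rot": TCP orientation; "contact_force": force on the tool from outside, world axes, zero at the start; "ft_torque": the same for the moment, N m; "gripper_width": opening from 0.0 (shut) to 1.0 (fully open); "grasp_force": force on a finger pad.
Only numpy, scipy, OpenCV 4.12 (cv2) and the standard library are available. Lean on these libraries where they do the work, as an engineer would, in place of code of your own. Each camera call takes 0.05 s, during which the arm holds its last target. There are 200 camera calls.

## Working session

There is one attempt and no reset: what is moved stays moved. The work goes in short steps, Python scripts to look and compute and a tool call to move; the robot and the scene stay as the last step left them, time stands still between calls to the robot, and variables do not carry over. Pictures are saved under pics/ and viewed, at most 17 in all, crops included, and the job is handed in when it is done.

Besides the shell and the picture viewer there is one more tool, called as a command line: name --pt "numbers of a row" for each row, then --argument value for the rest. play_rows: Moves the arm, as the interface text tells. Its arguments: {"type":"object","properties":{"linear":{"type":"array","items":{"type":"array","items":{"type":"number"}}},"turn":{"type":"array","items":{"type":"number"}},"hand":{"type":"number"}},"required":["linear","turn"]}

```bash
mkdir -p pics; cat > h.py <<'E'
from plant import *
import numpy as np, cv2
def cam(n):
    c=camera_info(n); return c
def save(n,img): cv2.imwrite('pics/'+n+'.png',cv2.cvtColor(np.ascontiguousarray(img),cv2.COLOR_RGB2BGR))
E
python3 - <<'E'
from h import *
print({k:np.round(v,3).tolist() if not isinstance(v,(int,float)) else v for k,v in state().items()})
for n in ['scene','top','wrist']:
    print(n,{k:(np.round(v,4).tolist()) for k,v in camera_info(n).items()})
save('top0',grab_frame('top')); save('scene0',grab_frame('scene'))
for t in ['pod1','carrier','dispenser','pin1','jar','flap','pod1_hole','bay1_lug']:
  for c in ['top','scene']:
    try:
      for d in trace(c,t): 
        r=d['region']; print(t,c,round(d['p'],2),np.round(d['location']),r.sum())
    except Exception as e: print(t,c,e)
print(state()['time'])
E
```

```text
{'time': 0.0, 'joint_pos': [-1.304, 0.053, 1.614, 0.0, 1.476, -0.119], 'joint_vel': [-0.0, 0.0, -0.001, -0.0, 0.0, -0.002], 'joint_efforts': [-0.0, -39.368, -37.018, -0.0, 0.007, 0.0], 'tool_pos': [0.235, -0.578, 0.23], 'tool_rot': [-0.001, 0.981, 0.192, -0.0], 'contact_force': [0.073, -0.406, -0.868], 'ft_torque': [-0.027, 0.029, 0.0], 'grasp_force': 0.0, 'gripper_width': 0.9991338776394191}
scene {'camera_matrix': [[482.7244, 0.0, 324.569], [0.0, 482.7244, 195.6211], [0.0, 0.0, 1.0]], 'origin': [1.2653, 0.9693, 1.0101], 'attitude': [-0.1195, 0.2727, 0.8621, -0.4101]}
top {'camera_matrix': [[390.8897, 0.0, 317.1082], [0.0, 390.8897, 198.1822], [0.0, 0.0, 1.0]], 'origin': [0.5606, -0.0004, 1.0612], 'attitude': [0.036, -0.7046, 0.7083, -0.0241]}
wrist {'camera_matrix': [[304.9727, 0.0, 314.2205], [0.0, 304.9727, 201.491], [0.0, 0.0, 1.0]], 'mount': [[0.0009, -0.9645, -0.2642, 0.0671], [1.0, 0.001, -0.0004, -0.0], [0.0006, -0.2642, 0.9645, -0.1432], [0.0, 0.0, 0.0, 1.0]]}
pod1 top 0.86 [299. 242.] 542
pod1 top 0.84 [260. 128.] 500
pod1 top 0.78 [344. 273.] 555
pod1 top 0.63 [337. 201.]
[... 176 characters left out ...]
29 [282. 205.] 840
carrier top 0.95 [440. 262.] 2899
carrier scene 0.81 [309. 148.] 1082
dispenser top 0.68 [214. 243.] 2912
dispenser scene 0.7 [407. 236.] 3660
pin1 top 0.32 [302. 162.] 214
pin1 top 0.28 [425. 170.] 636
jar top 0.54 [303. 160.] 261
jar top 0.36 [348. 272.] 566
jar scene 0.8 [299. 229.] 317
jar scene 0.43 [312. 148.] 1101
flap top 0.73 [210. 242.] 1405
pod1_hole top 0.61 [335. 201.] 488
pod1_hole top 0.55 [258. 129.] 551
pod1_hole top 0.53 [376. 180.] 470
pod1_hole scene 0.76 [315. 199.] 491
pod1_hole scene 0.61 [288. 254.] 137
pod1_hole scene 0.18 [358. 204.] 381
bay1_lug top 0.63 [437. 263.] 2913
bay1_lug scene 0.95 [312. 145.] 1152
bay1_lug scene 0.24 [279. 209.] 818
0.9
```

```bash
python3 - <<'E'
import cv2
a=cv2.imread('pics/top0.png')
c=cv2.resize(a[90:350,150:500],None,fx=2.25,fy=2.25,interpolation=cv2.INTER_CUBIC);cv2.imwrite('pics/top0c.png',c)
E
```

```text
(no output)
```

View pics/top0c.png

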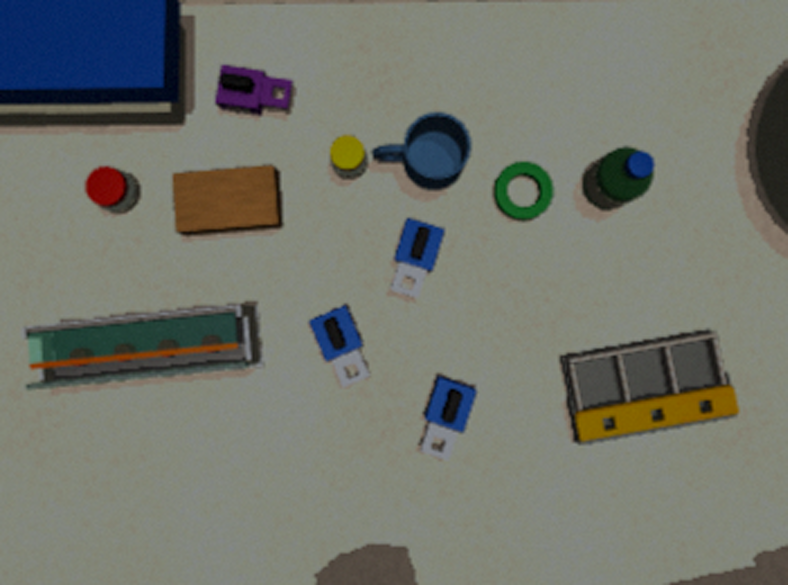

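View pics/scene0.png

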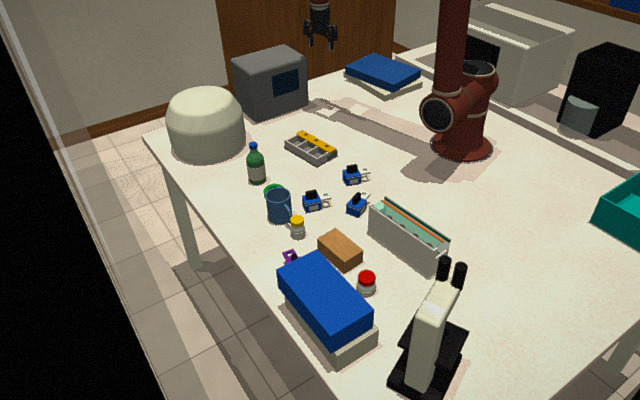

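The blue pods show in the full top image at (337,201), (299,242) and (348,272). The purple pod at (260,128) is the look-alike, and the blue mug and blue box aren't pods. I'll choose the three blue ones. The carrier is at (440,262) and the dispenser at (214,243).

```bash
cat >> h.py <<'E'
from scipy.spatial.transform import Rotation as R
from scipy.optimize import minimize
def rot(q): return R.from_quat([q[1],q[2],q[3],q[0]]).as_matrix()
def view(n):
    """K, camera rotation, camera origin in the world (wrist: at this moment)"""
    c=camera_info(n); K=np.array(c['camera_matrix'])
    if n!='wrist': return K,rot(c['attitude']),np.array(c['origin'])
    s=state(); M=np.array(c['mount']); T=rot(s['tool_rot'])
    return K,T@M[:3,:3],T@M[:3,3]+np.array(s['tool_pos'])
def proj(v,P):
    K,Rc,o=v; p=(np.asarray(P)-o)@Rc@K.T; return p[:,:2]/p[:,2:]
def unproj(v,uv,z):
    K,Rc,o=v; d=Rc@np.linalg.solve(K,[uv[0],uv[1],1]); return o+d*(z-o[2])/d[2]
def place(P,x,y,a):
    c,s=np.cos(a),np.sin(a); P=np.asarray(P,float)/1000
    return np.c_[c*P[:,0]-s*P[:,1]+x, s*P[:,0]+c*P[:,1]+y, P[:,2]]
def box(x0,x1,y0,y1,z0,z1): return [[x,y,z] for x in(x0,x1) for y in(y0,y1) for z in(z0,z1)]
E
python3 - <<'E'
from h import *
v=view('top')
print(v[1].round(3))
for n,uv,z in [('podA',(337,201),.03),('podB',(299,242),.03),('podC',(348,272),.03),('carrier',(440,262),.035),('disp',(210,242),.108)]:
    print(n,unproj(v,uv,z).round(3))
# crop->full: /2.25+(150,90)
f=lambda u,w:(u/2.25+150,w/2.25+90)
for n,a,b,z in [('A bar->hole',(421,243),(409,281),.04),('B',(336,333),(351,371),.04),('C',(453,404),(437,441),.04),('lug holes 3->1',(609,424),(706,406),.038),('flap edge',(30,366),(238,346),.108),]:
    p,q=unproj(v,f(*a),z),unproj(v,f(*b),z); print(n,p.round(3),q.round(3),np.degrees(np.arctan2(*(q-p)[1::-1])).round(1))
E
```

```text
[[-0.004 -0.996  0.085]
 [-1.     0.006  0.017]
 [-0.017 -0.085 -0.996]]
podA [ 0.641 -0.036  0.03 ]
podB [0.533 0.065 0.03 ]
podC [ 0.455 -0.063  0.03 ]
carrier [ 0.481 -0.3    0.035]
disp [0.536 0.277 0.108]
A bar->hole [ 0.648 -0.036  0.04 ] [ 0.604 -0.021  0.04 ] 162.1
B [0.544 0.063 0.04 ] [0.5   0.046 0.04 ] -158.4
C [ 0.463 -0.071  0.04 ] [ 0.421 -0.052  0.04 ] 155.8
lug holes 3->1 [ 0.439 -0.249  0.038] [ 0.459 -0.36   0.038] -79.8
flap edge [0.511 0.391 0.108] [0.532 0.165 0.108] -84.8
```

play_rows --pt "0.053 0.058 0" --pt "0.053 0.058 0" --pt "0.053 0.058 0" --pt "0.053 0.058 0" --pt "0.053 0.056 0" --pt "0 0 0" --pt "0 0 0" --turn '[-3,-3,-3,-3,0,0,0]'

```text
time: 1.78
tool_pos: [0.4467, -0.3492, 0.2313]
tool_rot: [0.0, 0.996, 0.088, -0.0]
contact_force: [0.2, -0.6, 0.3]
gripper_width: 1.002
grasp_force: 0.0
```

```bash
python3 - <<'E'
from h import *
s=state();print(s['time'],s['tool_pos'],s['tool_rot'],s['joint_pos'])
v=view('wrist'); im=grab_frame('wrist'); save('w1',im); np.savez('w1.npz',im=im,K=v[0],R=v[1],o=v[2])
for d in trace('wrist','carrier'): print(d['p'],d['location'],d['region'].sum())
E
```

```text
1.775 [ 0.44667728 -0.34924965  0.23133977] [ 2.14600435e-04  9.96088943e-01  8.83557162e-02 -1.97779218e-04] [-7.94548105e-01 -8.50567391e-02  1.74900909e+00 -5.80619487e-04
  1.47755980e+00  5.99360080e-01]
0.92 [272.8, 138.9] 15083
```

View pics/w1.png

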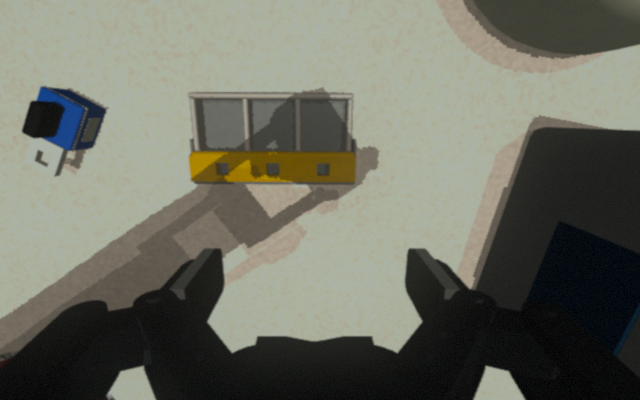

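```bash
cat >> h.py <<'E'
def fit(v,mask,add,sub,x0,y0,a0,win,S=4,extra=None):
    """x,y,yaw minimising |render-mask| in the window (c0,c1,r0,r1); add: boxes, sub: polygons removed"""
    c0,c1,r0,r1=win; m=mask[r0:r1,c0:c1].astype(np.float32)
    def ren(p):
        I=np.zeros((m.shape[0]*S,m.shape[1]*S),np.float32)
        for col,L in((1,add),(0,sub)):
            for b in L:
                q=(proj(v,place(b,*p[:3]))+.5-[c0,r0])*S-.5
                cv2.fillConvexPoly(I,cv2.convexHull((q*16).round().astype(np.int32)),col,lineType=cv2.LINE_8,shift=4)
        return cv2.resize(I,(m.shape[1],m.shape[0]),interpolation=cv2.INTER_AREA)
    cost=lambda p:np.abs(ren(p)-m).sum()
    best=None
    for da in (-.12,0,.12):
        s=np.array([x0,y0,a0+da]); sim=np.array([s,s+[.012,0,0],s+[0,.012,0],s+[0,0,.12]])
        r=minimize(cost,s,method='Nelder-Mead',options=dict(initial_simplex=sim,xatol=1e-5,fatol=.01,maxiter=300))
        if best is None or r.fun<best.fun: best=r
    return best.x,best.fun/m.sum(),ren(best.x)
def sq(x,y,z,h): return [[x-h,y-h,z],[x+h,y-h,z],[x+h,y+h,z],[x-h,y+h,z]]
E
python3 - <<'E'
from h import *
d=np.load('w1.npz'); v=(d['K'],d['R'],d['o']); im=d['im']
hsv=cv2.cvtColor(im,cv2.COLOR_RGB2HSV)
m=((hsv[...,0]>15)&(hsv[...,0]<32)&(hsv[...,1]>150))
print(m.sum(), [w.tolist() for w in np.array(np.where(m)).min(1,keepdims=True)])
m=m&(cv2.boundingRect is not None)
w=(180,370,140,195)
for L in (82,83,84,85,86):
    p,c,r=fit(v,m,[box(-61,-27.5,-L,L,28,38)],[sq(-47,y,38,7) for y in(-56,0,56)],.495,-.297,.178,w)
    print(L,p.round(4),np.degrees(p[2]).round(2),round(c,4))
E
```

```text
4594 [[151], [17]]
82 [ 0.4966 -0.2935  0.1776] 10.18 0.1561
83 [ 0.4965 -0.2928  0.1777] 10.18 0.1436
84 [ 0.4965 -0.293   0.1778] 10.18 0.1319
85 [ 0.4965 -0.293   0.1779] 10.19 0.1207
86 [ 0.4965 -0.293   0.178 ] 10.2 0.1094
```

The view shows the carrier with its yellow bar at rows 152–183 and the holes at (222,170), (273,170) and (323,170). A blue pod is at the upper left. Next I'll move over the pods.

play_rows --pt "0.006 0.025 0" --pt "0.013 0.05 0" --pt "0.013 0.05 0" --pt "0.013 0.05 0" --pt "0.013 0.05 0" --pt "0.013 0.05 0" --pt "0.012 0.05 0" --pt "0 0 0" --turn '[-2,-2,-2,-2,-2,0,0,0]'

```text
time: 2.88
tool_pos: [0.53, -0.023, 0.2313]
tool_rot: [-0.0, 1.0, 0.002, 0.0]
contact_force: [0.4, -0.6, 0.9]
gripper_width: 0.998
grasp_force: 0.0
```

```bash
python3 - <<'E'
from h import *
s=state();print(s['time'],s['tool_pos'],s['tool_rot'])
v=view('wrist'); im=grab_frame('wrist'); save('w2',im); 
D=trace('wrist','pod1')
np.savez('w2.npz',im=im,K=v[0],R=v[1],o=v[2],M=np.array([d['region'] for d in D]))
for d in D: print(d['p'],d['location'],d['region'].sum(),unproj(v,d['location'],.035))
E
```

```text
2.875 [ 0.53001935 -0.02295931  0.23131945] [-1.24189158e-04  9.99997844e-01  2.07275252e-03  8.40051873e-06]
0.91 [320.3, 73.4] 3429 [ 0.64147553 -0.02840185  0.035     ]
0.91 [342.4, 241.2] 2784 [ 0.4548461  -0.05677619  0.035     ]
0.85 [241.6, 172.7] 3057 [0.53712668 0.05910294 0.035     ]
```

View pics/w2.png

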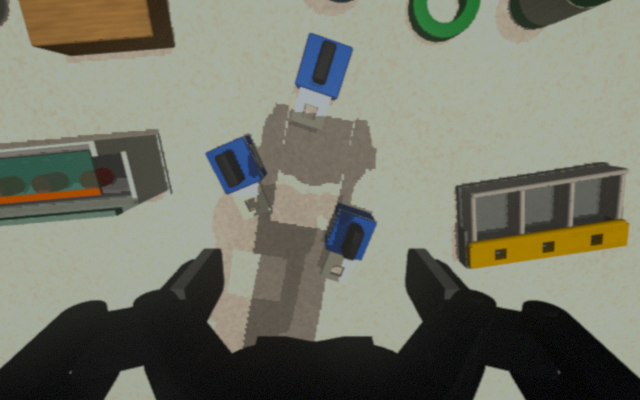

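```bash
cat >> h.py <<'E'
BODY=box(-26,26,-23.5,23.5,0,38); BAR=box(-18,18,-7,7,38,66); TAB=box(-61,-26,-17,17,30,38)
def bluemask(im):
    h=cv2.cvtColor(im,cv2.COLOR_RGB2HSV); return (h[...,0]>100)&(h[...,0]<126)&(h[...,1]>140)&(h[...,2]>25)
def fitpod(v,im,x,y,a,reg=None):
    u=proj(v,place([[0,0,35]],x,y,a))[0]; r=max(45,int(45*.34/(v[2][2]-.03)))
    w=[max(0,int(u[0]-r)),min(640,int(u[0]+r)),max(0,int(u[1]-r)),min(400,int(u[1]+r))]
    p,c,_=fit(v,bluemask(im),[BODY],[BAR],x,y,a,w); out=[(p,c)]
    if reg is not None:
        p2,c2,_=fit(v,reg,[BODY,BAR,TAB],[],x,y,a,w); out.append((p2,c2))
    return out
E
python3 - <<'E'
from h import *
d=np.load('w2.npz'); v=(d['K'],d['R'],d['o']); im=d['im']; M=d['M']
for n,i,x,y,a in [('A',0,.648,-.036,-17.9),('B',2,.544,.063,21.6),('C',1,.463,-.071,-24.2)]:
    for p,c in fitpod(v,im,x,y,np.radians(a),M[i]): print(n,p[:2].round(4),np.degrees(p[2]).round(2),round(c,3))
hsv=cv2.cvtColor(im,cv2.COLOR_RGB2HSV)
m=((hsv[...,0]>15)&(hsv[...,0]<32)&(hsv[...,1]>150))
p,c,r=fit(v,m,[box(-61,-27.5,-87,87,28,38)],[sq(-47,y,38,7) for y in(-56,0,56)],.4965,-.293,.178,(455,640,205,280))
print('carrier',p[:2].round(4),np.degrees(p[2]),c)
E
```

```text
A [ 0.6493 -0.0317] -17.73 0.274
A [ 0.6477 -0.0315] -17.88 0.055
B [0.5453 0.0672] 19.79 0.575
B [0.5447 0.0666] 22.66 0.076
C [ 0.4607 -0.064 ] -18.43 0.974
C [ 0.4626 -0.0661] -18.93 0.056
carrier [ 0.4957 -0.2934] 9.75719936918161 0.19531066133207814
```

The view shows all three pods at (320,73), (241,172) and (342,241), and the carrier is at the right. I'll take the near pod, C, first.

play_rows --pt "-0.01 -0.007 -0.01" --pt "-0.019 -0.012 -0.02" --pt "-0.019 -0.012 -0.02" --pt "-0.0195 -0.0125 -0.03" --pt "0 0 -0.011" --pt "0 0 0" --pt "0 0 0" --turn '[-4,-5,-5,-5,0,0,0]' --hand 0.05

```text
time: 3.85
tool_pos: [0.4636, -0.0681, 0.1418]
tool_rot: [0.0, 0.986, -0.164, 0.001]
contact_force: [0.1, -0.7, 0.3]
gripper_width: 0.586
grasp_force: 0.0
```

```bash
cat > look.py <<'E'
# usage: look.py name x y yawdeg : fit the pod nearest the guess in a new wrist picture
from h import *
import sys
n,x,y,a=sys.argv[1],*map(float,sys.argv[2:5])
s=state(); v=view('wrist'); im=grab_frame('wrist'); save(n,im); D=trace('wrist','pod1')
T=rot(s['tool_rot']); ty=np.degrees(np.arctan2(T[1,0],T[0,0])); print('t',round(s['time'],2),'tcp',s['tool_pos'].round(4),'yaw',ty.round(2))
for d in D:
    q=unproj(v,d['location'],.035)
    if np.hypot(q[0]-x,q[1]-y)<.06:
        p,c=fitpod(v,im,x,y,np.radians(a),d['region'])[1]
        e=p[:2]-s['tool_pos'][:2]; t=np.radians(ty)
        print('pod',p[:2].round(4),np.degrees(p[2]).round(2),'cost',round(c,3),'shift',e.round(4),'turn',(np.degrees(p[2])-ty).round(2),'tool xy',np.round([e@[np.cos(t),np.sin(t)],e@[-np.sin(t),np.cos(t)]],4))
    else: print('other',d['p'],q.round(3))
E
python3 look.py w3 .4626 -.0661 -19
```

```text
t 3.85 tcp [ 0.4636 -0.0681  0.1418] yaw -18.88
other 0.62 [ 0.617 -0.026  0.035]
pod [ 0.4631 -0.0661] -19.14 cost 0.058 shift [-0.0004  0.002 ] turn -0.27 tool xy [-0.0011  0.0017]
```

View pics/w3.png

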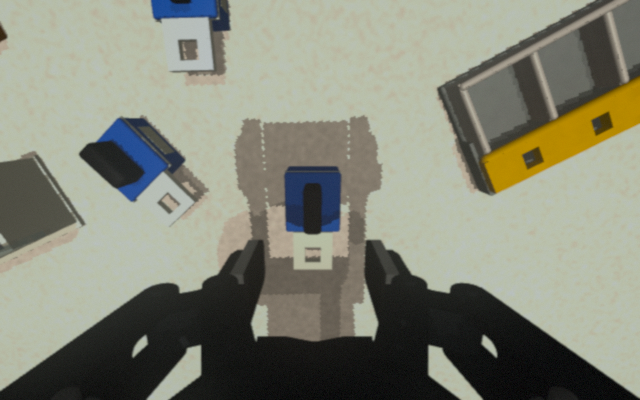

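The pod is centred between the fingers at (313,200) and aligned, so I'll descend and grip.

play_rows --pt "0 0.001 -0.02" --pt "-0.0005 0.001 -0.03" --pt "0 0 -0.03" --pt "0 0 -0.015" --pt "0 0 -0.0045" --pt "0 0 0" --turn '[0,0,0,0,0,0]'

```text
time: 4.7
tool_pos: [0.4625, -0.0657, 0.0416]
tool_rot: [0.0, 0.986, -0.164, 0.001]
contact_force: [1.0, 0.1, 0.3]
gripper_width: 0.583
grasp_force: 0.0
```

play_rows --pt "0 0 0" --pt "0 0 0" --pt "0 0 0" --pt "0 0 0" --pt "0 0 0" --pt "0 0 0" --turn '[0,0,0,0,0,0]' --hand 0.0

```text
time: 5.45
tool_pos: [0.4627, -0.066, 0.0419]
tool_rot: [0.0, 0.986, -0.164, 0.001]
contact_force: [-0.2, -1.2, 4.8]
gripper_width: 0.154
grasp_force: 60.7
```

play_rows --pt "0 0 0.02" --pt "0 0 0.04" --pt "0.002 -0.022 0.02" --pt "0.005 -0.035 0" --pt "0.005 -0.035 0" --pt "0.006 -0.04 0" --pt "0.006 -0.04 0" --pt "0 0 0" --turn '[0,0,0,7,7,7,8,0]'

```text
time: 6.45
tool_pos: [0.4853, -0.2394, 0.1198]
tool_rot: [-0.0, 0.996, 0.086, -0.001]
contact_force: [0.4, -0.3, -1.6]
gripper_width: 0.15
grasp_force: 59.8
```

```bash
python3 - <<'E'
from h import *
s=state(); v=view('wrist'); im=grab_frame('wrist'); save('w4',im); D=trace('wrist','pod1')
T=rot(s['tool_rot']); print(s['tool_pos'].round(4),np.degrees(np.arctan2(T[1,0],T[0,0])).round(2),s['gripper_width'])
np.savez('w4.npz',im=im,K=v[0],R=v[1],o=v[2],M=np.array([d['region'] for d in D]))
for d in D: print(d['p'],d['location'],d['region'].sum())
E
```

```text
[ 0.4853 -0.2394  0.1198] 9.92 0.14964890323976351
0.74 [311.1, 232.8] 7921
0.69 [27.6, 4.5] 273
```

View pics/w4.png

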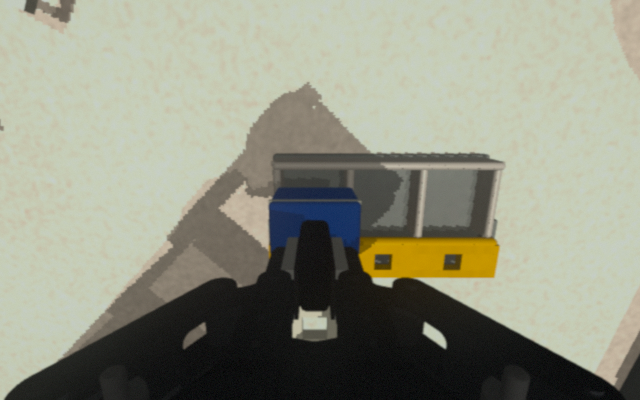

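```bash
cat > held.py <<'E'
# held pod vs carrier in one wrist picture (file given): where is the pod, where the bar
from h import *
import sys
d=np.load(sys.argv[1]+'.npz'); v=(d['K'],d['R'],d['o']); im=d['im']; tcp=np.array(list(map(float,sys.argv[2:5]))); yaw=np.radians(float(sys.argv[5]))
z0=(tcp[2]-.042)*1000
P=lambda pts:proj(v,place(np.array(pts)+[0,0,z0],tcp[0],tcp[1],yaw)).round(1).tolist()
print('pred rear top corners',P([[26,23.5,38],[26,-23.5,38]]),'rear bottom',P([[26,23.5,0],[26,-23.5,0]]))
h=cv2.cvtColor(im,cv2.COLOR_RGB2HSV); b=(h[...,0]>100)&(h[...,0]<130)&(h[...,1]>100)
for r in range(185,245,6):
    c=np.where(b[r,240:400])[0]; print(r,(c.min()+240,c.max()+240) if len(c) else None,end=' ')
g=cv2.cvtColor(im,cv2.COLOR_RGB2GRAY); print('\ncol 285',g[182:206,285].tolist(),'col 345',g[182:206,345].tolist())
m=((h[...,0]>15)&(h[...,0]<32)&(h[...,1]>150))
w=list(map(int,sys.argv[6:10])); L=sys.argv[10].split(','); y0,y1=float(L[0]),float(L[1])
p,c,_=fit(v,m,[box(-61,-27.5,y0,y1,28,38)],[sq(-47,y,38,7) for y in(-56,0,56)],.4965,-.293,.178,w)
print('carrier',p[:2].round(4),np.degrees(p[2]).round(2),round(c,3))
E
python3 held.py w4 .4853 -.2394 .1198 9.92 362 520 225 290 -87,20
```

```text
pred rear top corners [[267.7, 202.7], [361.4, 202.9]] rear bottom [[276.8, 186.3], [352.4, 186.4]]
185 None 191 (np.int64(277), np.int64(352)) 197 (np.int64(274), np.int64(355)) 203 (np.int64(271), np.int64(358)) 209 (np.int64(270), np.int64(360)) 215 (np.int64(270), np.int64(360)) 221 (np.int64(270), np.int64(359)) 227 (np.int64(270), np.int64(359)) 233 (np.int64(271), np.int64(359)) 239 (np.int64(271), np.int64(358)) 
col 285 [62, 62, 62, 63, 60, 52, 45, 40, 39, 41, 43, 41, 44, 40, 43, 42, 48, 63, 76, 65, 50, 47, 51, 50] col 345 [66, 66, 65, 64, 62, 52, 44, 40, 39, 36, 36, 36, 40, 36, 37, 37, 44, 62, 75, 60, 44, 44, 46, 47]
carrier [ 0.4959 -0.2944] 10.0 0.167
```

The held pod is square at columns 270–360, over bay 3, with the carrier parallel to it. I'll lower it in two stages.

play_rows --pt "0.001 0.0006 -0.01" --pt "0 0 -0.02" --pt "0 0 -0.008" --pt "0 0 0" --turn '[0,0,0,0]'

```text
time: 7.05
tool_pos: [0.4858, -0.2361, 0.0811]
tool_rot: [-0.001, 0.996, 0.088, -0.001]
contact_force: [-0.7, 0.5, -1.3]
gripper_width: 0.152
grasp_force: 59.8
```

play_rows --pt "0 0 -0.006" --pt "0 0 -0.006" --pt "0 0 -0.006" --pt "0 0 -0.005" --pt "0 0 -0.004" --pt "0 0 0" --turn '[0,0,0,0,0,0]'

```text
time: 7.8
tool_pos: [0.4866, -0.2369, 0.0554]
tool_rot: [-0.0, 0.996, 0.088, -0.0]
contact_force: [-0.4, 0.3, -1.4]
gripper_width: 0.153
grasp_force: 59.7
```

play_rows --pt "0 0 -0.002" --pt "0 0 -0.0015" --pt "0 0 -0.001" --pt "0 0 0" --turn '[0,0,0,0]'

```text
time: 8.3
tool_pos: [0.4869, -0.2371, 0.052]
tool_rot: [0.0, 0.996, 0.088, -0.0]
contact_force: [-2.6, 1.1, 2.9]
gripper_width: 0.15
grasp_force: 60.5
```

play_rows --pt "0 0 0" --pt "0 0 0" --pt "0 0 0" --pt "0 0 0.02" --pt "0 0 0.05" --pt "0 0 0.05" --pt "0 0 0.04" --pt "0 0 0" --turn '[0,0,0,0,0,0,0,0]' --hand 0.035

```text
time: 9.3
tool_pos: [0.4892, -0.2385, 0.218]
tool_rot: [0.003, 0.996, 0.088, 0.004]
contact_force: [0.3, -0.7, -0.3]
gripper_width: 0.406
grasp_force: 0.0
```

```bash
python3 - <<'E'
from h import *
s=state(); v=view('wrist'); im=grab_frame('wrist'); save('w5',im); D=trace('wrist','pod1')
T=rot(s['tool_rot']); print(s['time'],s['tool_pos'].round(4),np.degrees(np.arctan2(T[1,0],T[0,0])).round(2),s['gripper_width'])
np.savez('w5.npz',im=im,K=v[0],R=v[1],o=v[2],M=np.array([d['region'] for d in D]))
for d in D: print(d['p'],d['location'],d['region'].sum(),unproj(v,d['location'],.035).round(3))
E
```

```text
9.3 [ 0.4892 -0.2385  0.218 ] 10.11 0.40563616708223726
0.98 [310.2, 200.6] 3198 [ 0.469 -0.239  0.035]
0.91 [118.2, 16.9] 2530 [ 0.615 -0.028  0.035]
0.77 [34.9, 86.6] 5132 [0.537 0.053 0.035]
```

View pics/w5.png

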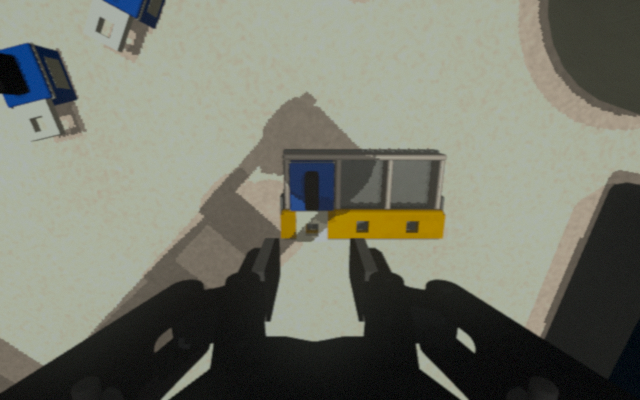

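The pod sits in bay 3: body at (312,183), tab hole at (311,229) over the bar. Next is pod B.

play_rows --pt "0.005 0.02 0" --pt "0.008 0.046 0" --pt "0.009 0.05 0" --pt "0.009 0.05 0" --pt "0.009 0.05 -0.02" --pt "0.009 0.05 -0.03" --pt "0.007 0.039 -0.028" --pt "0 0 0" --turn '[0,2,2,2,2,2,2.6,0]' --hand 0.05

```text
time: 10.4
tool_pos: [0.5392, 0.0715, 0.1283]
tool_rot: [-0.001, 0.98, 0.199, -0.004]
contact_force: [0.0, 0.2, -0.1]
gripper_width: 0.584
grasp_force: 0.0
```

```bash
python3 look.py w6 .5447 .0666 22.7
```

```text
t 10.4 tcp [0.5392 0.0715 0.1283] yaw 22.98
other 0.93 [ 0.642 -0.022  0.035]
pod [0.545  0.0665] 23.01 cost 0.051 shift [ 0.0058 -0.0049] turn 0.03 tool xy [ 0.0034 -0.0068]
other 0.73 [ 0.499 -0.253  0.035]
```

play_rows --pt "0.002 -0.0015 -0.02" --pt "0 0 0" --pt "0 0 0" --turn '[0,0,0]'

```text
time: 10.88
tool_pos: [0.5448, 0.0658, 0.1132]
tool_rot: [-0.0, 0.981, 0.196, -0.0]
contact_force: [0.6, 0.2, 0.9]
gripper_width: 0.585
grasp_force: 0.0
```

```bash
python3 look.py w7 .545 .0665 23
```

```text
t 10.88 tcp [0.5448 0.0658 0.1132] yaw 22.63
other 0.91 [ 0.642 -0.023  0.035]
other 0.88 [ 0.507 -0.249  0.035]
pod [0.545  0.0666] 22.85 cost 0.074 shift [0.0002 0.0008] turn 0.22 tool xy [0.0005 0.0006]
other 0.17 [0.525 0.231 0.035]
```

play_rows --pt "0 0.0005 -0.015" --pt "0 0 -0.025" --pt "0 0 -0.02" --pt "0 0 -0.0105" --pt "0 0 0" --pt "0 0 0" --turn '[0,0,0,0,0,0]'

```text
time: 11.72
tool_pos: [0.5455, 0.067, 0.0436]
tool_rot: [0.0, 0.98, 0.197, 0.001]
contact_force: [-0.2, -0.9, 0.4]
gripper_width: 0.585
grasp_force: 0.0
```

play_rows --pt "0 0 0" --pt "0 0 0" --pt "0 0 0" --pt "0 0 0" --pt "0 0 0" --pt "0 0 0" --turn '[0,0,0,0,0,0]' --hand 0.0

```text
time: 12.48
tool_pos: [0.5457, 0.0669, 0.0437]
tool_rot: [0.0, 0.98, 0.197, 0.001]
contact_force: [0.1, 0.2, 5.4]
gripper_width: 0.147
grasp_force: 60.0
```

play_rows --pt "0 0 0.02" --pt "0 0 0.04" --pt "-0.001 -0.014 0.03" --pt "-0.004 -0.04 0.01" --pt "-0.004 -0.05 0" --pt "-0.005 -0.05 0" --pt "-0.005 -0.05 0" --pt "-0.005 -0.05 0" --turn '[0,0,0,-2.1,-2.1,-2.1,-2.1,-2.1]'

```text
time: 13.48
tool_pos: [0.5197, -0.188, 0.1428]
tool_rot: [-0.0, 0.994, 0.106, -0.0]
contact_force: [1.2, 0.7, -1.6]
gripper_width: 0.146
grasp_force: 59.0
```

play_rows --pt "-0.005 -0.05 0" --pt "-0.004 -0.05 0" --pt "-0.004 -0.04 0" --pt "-0.0015 -0.02 0" --pt "0 0 0" --pt "0 0 0" --pt "0 0 0" --turn '[-2.1,0,0,0,0,0,0]'

```text
time: 14.35
tool_pos: [0.5065, -0.3456, 0.1427]
tool_rot: [-0.0, 0.996, 0.089, -0.0]
contact_force: [-0.2, -0.1, -2.2]
gripper_width: 0.148
grasp_force: 59.1
```

```bash
python3 - <<'E'
from h import *
s=state(); v=view('wrist'); im=grab_frame('wrist'); save('w8',im)
T=rot(s['tool_rot']); print(s['time'],s['tool_pos'].round(4),np.degrees(np.arctan2(T[1,0],T[0,0])).round(2),s['gripper_width'])
np.savez('w8.npz',im=im,K=v[0],R=v[1],o=v[2])
E
python3 held.py w8 .507 -.347 .142 10.1 150 270 225 290 -30,36
```

```text
14.35 [ 0.5065 -0.3456  0.1427] 10.2 0.1484124606140294
pred rear top corners [[270.8, 201.9], [364.2, 202.2]] rear bottom [[279.3, 185.7], [354.7, 185.9]]
185 None 191 (np.int64(277), np.int64(351)) 197 (np.int64(274), np.int64(353)) 203 (np.int64(271), np.int64(357)) 209 (np.int64(270), np.int64(358)) 215 (np.int64(270), np.int64(358)) 221 (np.int64(270), np.int64(358)) 227 (np.int64(270), np.int64(357)) 233 (np.int64(271), np.int64(357)) 239 (np.int64(272), np.int64(357)) 
col 285 [85, 86, 84, 87, 83, 70, 47, 39, 37, 39, 37, 38, 37, 39, 35, 38, 43, 61, 79, 76, 50, 40, 46, 45] col 345 [65, 66, 65, 67, 65, 56, 49, 47, 45, 44, 43, 41, 47, 45, 44, 42, 46, 65, 83, 80, 59, 50, 54, 55]
carrier [ 0.4951 -0.289 ] 10.26 0.323
```

View pics/w8.png

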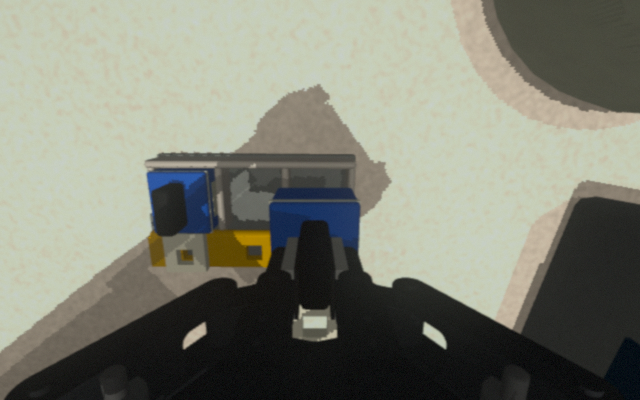

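play_rows --pt "0.0003 -0.0015 -0.015" --pt "0 0 -0.025" --pt "0 0 -0.015" --pt "0 0 -0.006" --pt "0 0 -0.006" --pt "0 0 -0.006" --pt "0 0 -0.006" --pt "0 0 -0.005" --turn '[0,0,0,0,0,0,0,0]'

```text
time: 15.4
tool_pos: [0.5067, -0.3486, 0.0587]
tool_rot: [0.0, 0.996, 0.088, 0.0]
contact_force: [0.1, 1.0, -2.6]
gripper_width: 0.151
grasp_force: 59.1
```

play_rows --pt "0 0 -0.002" --pt "0 0 -0.002" --pt "0 0 -0.001" --pt "0 0 0" --turn '[0,0,0,0]'

```text
time: 15.9
tool_pos: [0.5067, -0.3486, 0.0539]
tool_rot: [0.0, 0.996, 0.088, 0.0]
contact_force: [-0.3, -0.1, -2.0]
gripper_width: 0.148
grasp_force: 59.2
```

play_rows --pt "0 0 -0.001" --pt "0 0 -0.0007" --pt "0 0 0" --turn '[0,0,0]'

```text
time: 16.27
tool_pos: [0.5068, -0.3487, 0.0537]
tool_rot: [0.0, 0.996, 0.088, -0.0]
contact_force: [-3.8, 2.4, 6.2]
gripper_width: 0.147
grasp_force: 60.3
```

play_rows --pt "0 0 0" --pt "0 0 0" --pt "0 0 0" --pt "0 0 0.02" --pt "0 0 0.04" --pt "0 0.01 0.04" --pt "0.01 0.03 0.03" --pt "0.015 0.045 0" --turn '[0,0,0,0,0,0,0,-2]' --hand 0.035

```text
time: 17.27
tool_pos: [0.5338, -0.2649, 0.1883]
tool_rot: [0.003, 0.998, 0.069, 0.004]
contact_force: [0.3, -0.5, -0.1]
gripper_width: 0.412
grasp_force: 0.0
```

play_rows --pt "0.018 0.036 0" --pt "0.02 0.04 0" --pt "0.02 0.04 -0.01" --pt "0.02 0.04 -0.02" --pt "0.02 0.04 -0.02" --pt "0.018 0.036 -0.014" --pt "0 0 0" --pt "0 0 0" --turn '[-4,-4.5,-4.5,-4.5,-4.5,-4,0,0]' --hand 0.05

```text
time: 18.27
tool_pos: [0.648, -0.0319, 0.1194]
tool_rot: [0.0, 0.988, -0.155, 0.001]
contact_force: [0.3, -0.8, -0.5]
gripper_width: 0.585
grasp_force: 0.0
```

```bash
python3 look.py w9 .6477 -.0315 -17.9
```

```text
t 18.27 tcp [ 0.648  -0.0319  0.1194] yaw -17.86
other 0.75 [0.819 0.131 0.035]
other 0.73 [ 0.468 -0.244  0.035]
pod [ 0.6477 -0.0313] -17.34 cost 0.051 shift [-0.0003  0.0006] turn 0.52 tool xy [-0.0004  0.0005]
other 0.28 [0.704 0.165 0.035]
```

play_rows --pt "0 0.0005 -0.015" --pt "0 0 -0.025" --pt "0 0 -0.025" --pt "0 0 -0.0115" --pt "0 0 0" --pt "0 0 0" --turn '[0.5,0,0,0,0,0]'

```text
time: 19.12
tool_pos: [0.6484, -0.0313, 0.0427]
tool_rot: [0.0, 0.988, -0.151, 0.001]
contact_force: [-0.6, 0.1, -0.0]
gripper_width: 0.585
grasp_force: 0.0
```

play_rows --pt "0 0 0" --pt "0 0 0" --pt "0 0 0" --pt "0 0 0" --pt "0 0 0" --pt "0 0 0" --turn '[0,0,0,0,0,0]' --hand 0.0

```text
time: 19.88
tool_pos: [0.6483, -0.0312, 0.0426]
tool_rot: [0.0, 0.988, -0.151, 0.001]
contact_force: [-0.6, -0.8, 5.5]
gripper_width: 0.151
grasp_force: 59.8
```

play_rows --pt "0 0 0.02" --pt "0 0 0.04" --pt "-0.005 -0.009 0.03" --pt "-0.0155 -0.0265 0.01" --pt "-0.026 -0.045 0" --pt "-0.026 -0.045 0" --pt "-0.026 -0.045 0" --pt "-0.026 -0.045 0" --turn '[0,0,0,5.5,5.5,5.5,5.5,5.5]'

```text
time: 20.88
tool_pos: [0.5219, -0.2474, 0.1419]
tool_rot: [-0.0, 0.996, 0.09, -0.0]
contact_force: [-0.2, 0.7, -2.1]
gripper_width: 0.149
grasp_force: 58.8
```

play_rows --pt "-0.018 -0.031 0" --pt "-0.009 -0.015 0" --pt "0 0 0" --pt "0 0 0" --pt "0 0 0" --turn '[0,0,0,0,0]'

```text
time: 21.5
tool_pos: [0.4967, -0.2914, 0.1416]
tool_rot: [-0.0, 0.996, 0.089, 0.0]
contact_force: [-0.5, -0.5, -1.3]
gripper_width: 0.152
grasp_force: 58.7
```

```bash
python3 - <<'E'
from h import *
s=state(); v=view('wrist'); im=grab_frame('wrist'); save('w10',im)
T=rot(s['tool_rot']); print(s['time'],s['tool_pos'].round(4),np.degrees(np.arctan2(T[1,0],T[0,0])).round(2),s['gripper_width'])
np.savez('w10.npz',im=im,K=v[0],R=v[1],o=v[2])
E
python3 held.py w10 .497 -.293 .142 10.1 150 270 225 290 0,36
```

```text
21.5 [ 0.4967 -0.2914  0.1416] 10.2 0.151879160673485
pred rear top corners [[270.8, 203.0], [364.9, 203.2]] rear bottom [[279.3, 186.5], [355.1, 186.7]]
185 (np.int64(252), np.int64(399)) 191 (np.int64(253), np.int64(379)) 197 (np.int64(253), np.int64(379)) 203 (np.int64(254), np.int64(379)) 209 (np.int64(253), np.int64(378)) 215 (np.int64(254), np.int64(378)) 221 (np.int64(254), np.int64(378)) 227 (np.int64(252), np.int64(379)) 233 (np.int64(251), np.int64(383)) 239 (np.int64(271), np.int64(357)) 
col 285 [82, 82, 82, 82, 77, 57, 41, 36, 35, 40, 34, 36, 37, 34, 38, 32, 51, 78, 77, 50, 39, 44, 42, 48] col 345 [64, 63, 65, 62, 58, 47, 41, 40, 37, 40, 38, 38, 37, 37, 37, 35, 55, 87, 94, 62, 42, 45, 49, 45]
carrier [ 0.5085 -0.293 ] 3.32 1.0
```

play_rows --pt "0.0002 -0.0012 -0.015" --pt "0 0 -0.025" --pt "0 0 -0.015" --pt "0 0 -0.006" --pt "0 0 -0.006" --pt "0 0 -0.006" --pt "0 0 -0.006" --pt "0 0 -0.005" --turn '[0,0,0,0,0,0,0,0]'

```text
time: 22.55
tool_pos: [0.4964, -0.2938, 0.0575]
tool_rot: [0.0, 0.996, 0.088, 0.0]
contact_force: [0.1, -0.5, -1.8]
gripper_width: 0.147
grasp_force: 58.9
```

play_rows --pt "0 0 -0.002" --pt "0 0 -0.002" --pt "0 0 -0.0015" --pt "0 0 0" --turn '[0,0,0,0]'

```text
time: 23.05
tool_pos: [0.4964, -0.2938, 0.0526]
tool_rot: [0.0, 0.996, 0.088, 0.0]
contact_force: [-1.8, 0.2, 1.1]
gripper_width: 0.149
grasp_force: 59.1
```

play_rows --pt "0 0 -0.0005" --pt "0 0 0" --turn '[0,0]'

```text
time: 23.3
tool_pos: [0.4965, -0.2939, 0.0526]
tool_rot: [0.0, 0.996, 0.088, 0.0]
contact_force: [-3.0, 0.9, 5.5]
gripper_width: 0.151
grasp_force: 59.9
```

play_rows --pt "0 0 0" --pt "0 0 0" --pt "0 0 0" --pt "0 0 0.02" --pt "0 0 0.05" --pt "0 0 0.05" --pt "0 0 0.04" --pt "0 0 0" --turn '[0,0,0,0,0,0,0,0]' --hand 0.035

```text
time: 24.3
tool_pos: [0.4986, -0.2954, 0.2185]
tool_rot: [0.004, 0.996, 0.088, 0.004]
contact_force: [-0.6, 0.5, 0.1]
gripper_width: 0.413
grasp_force: 0.0
```

play_rows --pt "0 0 0" --pt "0 0 0" --turn '[0,0]'

```text
time: 24.55
tool_pos: [0.4955, -0.293, 0.2098]
tool_rot: [-0.001, 0.996, 0.088, -0.001]
contact_force: [-0.1, 0.6, -0.3]
gripper_width: 0.409
grasp_force: 0.0
```

```bash
python3 - <<'E'
from h import *
s=state(); v=view('wrist'); im=grab_frame('wrist'); save('w11',im)
T=rot(s['tool_rot']); print(s['time'],s['tool_pos'].round(4),np.degrees(np.arctan2(T[1,0],T[0,0])).round(2),s['gripper_width'])
np.savez('w11.npz',im=im,K=v[0],R=v[1],o=v[2])
# predicted tab-hole pixels for pods at release poses
for n,x,y in [('3',.487,-.2371),('2',.4965,-.2938),('1',.5068,-.3487)]:
    print(n,proj(v,place([[-47,0,48],[-47,0,40]],x,y,np.radians(10.1))).round(1).tolist())
c=im[140:260,230:470]; save('w11c',cv2.resize(c,None,fx=3,fy=3,interpolation=cv2.INTER_CUBIC))
E
```

```text
24.55 [ 0.4955 -0.293   0.2098] 10.11 0.40938508013513036
3 [[261.5, 227.4], [262.7, 224.8]]
2 [[315.6, 228.0], [315.6, 225.4]]
1 [[368.2, 227.7], [367.0, 225.1]]
```

View pics/w11c.png

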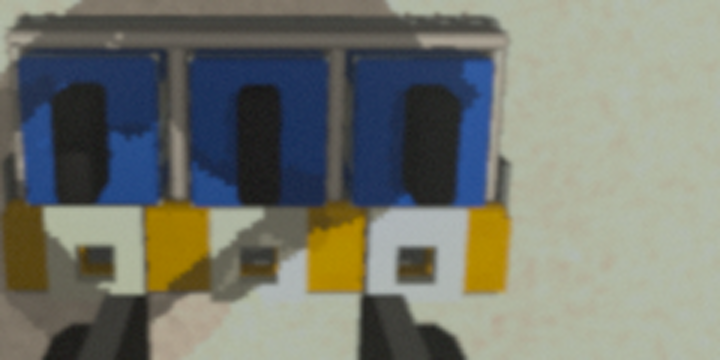

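All three pods are seated. The tab holes at (262,227), (316,228) and (368,228) match the predictions within 1 px. Next is the dispenser.

play_rows --pt "0.002 0.03 0.01" --pt "0.003 0.05 0.01" --pt "0.003 0.055 0.01" --pt "0.004 0.06 0.01" --pt "0.004 0.06 0" --pt "0.004 0.06 0" --pt "0.004 0.06 0" --pt "0.003 0.055 0" --turn '[0,-0.8,-0.8,-0.8,-0.8,-0.8,-0.8,0]' --hand 0.036

```text
time: 25.6
tool_pos: [0.5226, 0.1383, 0.2504]
tool_rot: [0.0, 0.999, 0.046, -0.001]
contact_force: [1.1, -0.3, 0.6]
gripper_width: 0.422
grasp_force: 0.0
```

play_rows --pt "0.003 0.055 0" --pt "0.003 0.05 0" --pt "0.002 0.03 0" --pt "0 0.01 0" --pt "0 0 0" --pt "0 0 0" --pt "0 0 0" --turn '[0,0,0,0,0,0,0]'

```text
time: 26.48
tool_pos: [0.5315, 0.2803, 0.2517]
tool_rot: [0.0, 0.999, 0.046, 0.0]
contact_force: [-0.1, 0.5, 0.3]
gripper_width: 0.42
grasp_force: 0.0
```

```bash
python3 - <<'E'
from h import *
s=state(); v=view('wrist'); im=grab_frame('wrist'); save('w12',im)
T=rot(s['tool_rot']); print(s['time'],s['tool_pos'].round(4),np.degrees(np.arctan2(T[1,0],T[0,0])).round(2),s['gripper_width'])
np.savez('w12.npz',im=im,K=v[0],R=v[1],o=v[2])
for t in ['dispenser','flap','pin1']:
    for d in trace('wrist',t): print(t,round(d['p'],2),d['location'],d['region'].sum())
E
```

```text
26.475 [0.5315 0.2803 0.2517] 5.22 0.41988004424109315
dispenser 0.91 [313.1, 181.1] 18876
flap 0.75 [314.5, 182.0] 9492
```

View pics/w12.png

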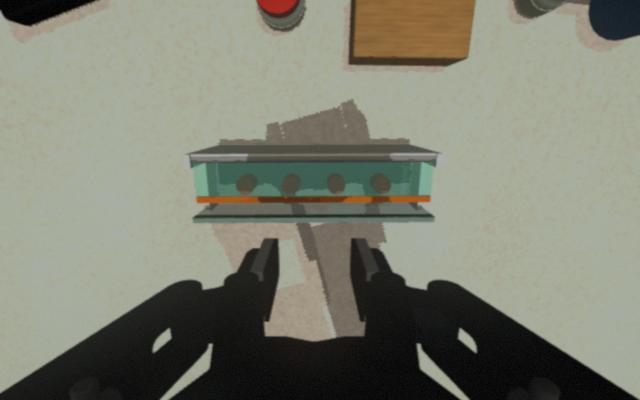

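The four knobs show through the flap at (246,184), (291,184), (336,184) and (381,184). The orange edge is at row 200, columns 197–430.

```bash
python3 - <<'E'
from h import *
d=np.load('w12.npz'); v=(d['K'],d['R'],d['o']); im=d['im']; h=cv2.cvtColor(im,cv2.COLOR_RGB2HSV)
o=(h[...,0]<18)&(h[...,1]>150)&(h[...,2]>80); o[:190]=0;o[215:]=0
r,c=np.where(o); print('orange cols',c.min(),c.max(),'rows',r.min(),r.max())
cs=np.arange(205,425,5); bot=[np.where(o[:,k])[0].max()+1 for k in cs if o[:,k].any()]; top=[np.where(o[:,k])[0].min() for k in cs if o[:,k].any()]
print('bottom mean',np.mean(bot),'slope px',np.polyfit(cs[:len(bot)],bot,1)[0]*230,'top',np.mean(top))
g=cv2.GaussianBlur(im[...,1].astype(np.float32),(0,0),1)
K=[]
for k in (246,291,336,381):
    w=g[172:198,k-17:k+18]; b=(w<(w.min()+np.median(w))/2); n,l,st,ce=cv2.connectedComponentsWithStats(b.astype(np.uint8))
    i=1+np.argmax(st[1:,4]); K.append(ce[i]+[k-17,172]); print(K[-1].round(1),st[i])
K=np.array(K)
Y=[75,25,-25,-75]
def cost(p,ret=False):
    e=proj(v,place([[0,y,58] for y in Y],*p))-K
    q=proj(v,place([[-8,113,108],[-8,-113,108]],*p))-[[c.min(),np.mean(bot)],[c.max()+1,np.mean(bot)]]
    if ret: print(e.round(1).tolist(),q.round(1).tolist())
    return (e[:,0]**2).sum()+.2*(e[:,1]**2).sum()+(q**2).sum()
r=minimize(cost,[.5295,.279,.09],method='Nelder-Mead',options=dict(xatol=1e-6)); cost(r.x,True); print(r.x.round(4),np.degrees(r.x[2]),r.fun)
print('pins',place([[0,y,40] for y in Y],*r.x)[:,:2].round(4).tolist())
for x,z in [(-24,108),(34,108),(-8,108),(0,70),(0,40)]: print(x,z,proj(v,place([[x,0,z]],*r.x)).round(1))
E
```

```text
orange cols 197 429 rows 196 202
bottom mean 202.25 slope px -1.1767441860465937 top 196.79545454545453
[246.5 182.5] [  9   3  18  16 217]
[290.5 196.8] [ 0 24 35  2 43]
[335.1 182.4] [  9   2  15  18 206]
[375.3 178.5] [ 8  3 10 10 48]
[[-0.4, 1.8], [-0.2, -12.7], [-0.4, 1.4], [3.7, 5.1]] [[-0.4, 1.0], [-1.9, -0.2]]
[0.5265 0.2819 0.0977] 5.599561282860519 58.2188481625181
pins [[0.5192, 0.3566], [0.5241, 0.3068], [0.5289, 0.2571], [0.5338, 0.2073]]
-24 108 [[312.4 218.2]]
34 108 [[311.9 159.6]]
-8 108 [[312.3 202.7]]
0 70 [[312.4 186.2]]
0 40 [[312.6 180.8]]
```

```bash
python3 - <<'E'
from h import *
d=np.load('w12.npz'); v=(d['K'],d['R'],d['o'])
K=np.array([246.5,290.9,335.3,380.5]); Y=[75,25,-25,-75]
def cost(p,ret=False):
    e=proj(v,place([[0,y,60] for y in Y],*p))[:,0]-K
    q=proj(v,place([[-8,113,108],[-8,-113,108]],*p))-[[197,202.8],[430,201.7]]
    if ret: print(e.round(1).tolist(),q.round(1).tolist())
    return (e**2).sum()+(q**2).sum()
r=minimize(cost,[.5295,.279,.09],method='Nelder-Mead',options=dict(xatol=1e-6)); cost(r.x,True); print(r.x.round(4),np.degrees(r.x[2]),r.fun)
print('pins',place([[0,y,40] for y in Y],*r.x)[:,:2].round(4).tolist())
E
```

```text
[-0.0, 0.2, 0.4, -0.2] [[0.6, -0.1], [-0.9, -0.1]]
[0.5271 0.281  0.0973] 5.57502572272247 1.3200008031877406
pins [[0.5198, 0.3556], [0.5247, 0.3059], [0.5295, 0.2561], [0.5344, 0.2064]]
```

play_rows --pt "0.001 -0.02 -0.02" --pt "0.001 -0.03 -0.03" --pt "0.001 -0.024 -0.03" --pt "0 0 -0.03" --pt "0 0 0" --pt "0 0 0" --turn '[0.4,0,0,0,0,0]'

```text
time: 27.42
tool_pos: [0.535, 0.2076, 0.143]
tool_rot: [-0.0, 0.999, 0.05, 0.001]
contact_force: [0.2, -0.5, -0.8]
gripper_width: 0.42
grasp_force: 0.0
```

play_rows --pt "-0.0005 -0.001 -0.02" --pt "0 0 -0.02" --pt "0 0 -0.018" --pt "0 0 -0.015" --pt "0 0 -0.012" --pt "0 0 -0.008" --pt "0 0 -0.0055" --pt "0 0 0" --turn '[0,0,0,0,0,0,0,0]'

```text
time: 28.42
tool_pos: [0.5332, 0.2062, 0.0425]
tool_rot: [0.0, 0.999, 0.05, -0.001]
contact_force: [-2.6, -0.3, -0.8]
gripper_width: 0.418
grasp_force: 1.5
```

```bash
python3 - <<'E'
from h import *
v=view('wrist'); im=grab_frame('wrist'); c=im[120:320,150:480]; save('w13c',cv2.resize(c,None,fx=2,fy=2)); print(state()['tool_pos'].round(4))
E
```

```text
[0.533  0.2062 0.0426]
```

View pics/w13c.png

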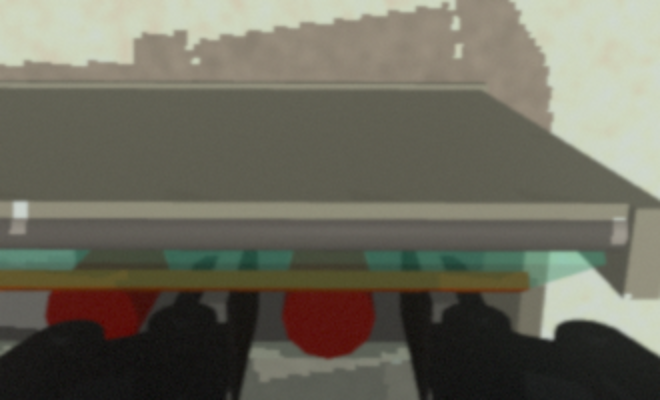

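The pin knob at (328,315) in the crop is centred between the fingers, and the flap leans on them. I'll close on it.

play_rows --pt "0 0 0.001" --pt "0 0 0" --pt "0 0 0" --pt "0 0 0" --pt "0 0 0" --turn '[0,0,0,0,0]' --hand 0.0

```text
time: 29.1
tool_pos: [0.5337, 0.2063, 0.0443]
tool_rot: [0.0, 0.999, 0.05, -0.0]
contact_force: [-4.5, -1.0, 1.2]
gripper_width: 0.213
grasp_force: 59.0
```

play_rows --pt "0 0 0.01" --pt "0 0 0.02" --pt "0 0 0.03" --pt "0 0 0.03" --pt "0 0 0.03" --pt "0 0 0.02" --pt "0 0 0" --turn '[0,0,0,0,0,0,0]'

```text
time: 29.98
tool_pos: [0.5361, 0.2068, 0.1883]
tool_rot: [-0.001, 0.999, 0.05, 0.004]
contact_force: [-0.3, 0.2, 0.2]
gripper_width: 0.212
grasp_force: 59.3
```

play_rows --pt "-0.004 -0.02 0" --pt "-0.008 -0.04 0" --pt "-0.01 -0.05 0" --pt "-0.012 -0.055 0" --pt "-0.012 -0.055 0" --pt "-0.012 -0.055 0" --pt "-0.012 -0.055 0" --pt "-0.01 -0.05 0" --turn '[0,0.8,0.8,0.8,0.8,0.8,0.4,0]'

```text
time: 30.98
tool_pos: [0.4516, -0.1758, 0.1824]
tool_rot: [-0.0, 0.996, 0.087, -0.001]
contact_force: [0.8, -0.3, 0.8]
gripper_width: 0.211
grasp_force: 59.3
```

play_rows --pt "-0.008 -0.04 -0.02" --pt "-0.004 -0.02 -0.02" --pt "-0.002 -0.012 -0.03" --pt "0 0 -0.01" --pt "0 0 0" --pt "0 0 0" --pt "0 0 0" --turn '[0,0,0,0,0,0,0]'

```text
time: 31.85
tool_pos: [0.4406, -0.2458, 0.1054]
tool_rot: [0.001, 0.996, 0.088, 0.001]
contact_force: [0.3, -0.1, -1.1]
gripper_width: 0.212
grasp_force: 59.4
```

```bash
cat > snap.py <<'E'
from h import *
import sys
n=sys.argv[1]; s=state(); v=view('wrist'); im=grab_frame('wrist'); save(n,im); np.savez(n+'.npz',im=im,K=v[0],R=v[1],o=v[2])
T=rot(s['tool_rot']); print(s['time'],s['tool_pos'].round(4),np.degrees(np.arctan2(T[1,0],T[0,0])).round(2),s['gripper_width'])
c0,c1,r0,r1,f=map(int,sys.argv[2:7]); save(n+'c',cv2.resize(im[r0:r1,c0:c1],None,fx=f,fy=f,interpolation=cv2.INTER_CUBIC))
p=s['tool_pos']; 
for l,z in(('knob base',4),('tip',36)): print(l,proj(v,[[p[0],p[1],p[2]-z/1000]]).round(1))
for k,q in {3:(.4407,-.2453),2:(.4502,-.3020),1:(.4605,-.3569)}.items(): print('hole',k,proj(v,[[*q,.048]]).round(1), (np.array(q)-p[:2]).round(4))
E
python3 snap.py w14 230 400 200 350 4
```

```text
31.85 [ 0.4406 -0.2458  0.1054] 10.15 0.212208272972406
knob base [[314.4 250.7]]
tip [[314.3 229.2]]
hole 3 [[313.6 218.1]] [0.0001 0.0005]
hole 2 [[396.5 219. ]] [ 0.0096 -0.0562]
hole 1 [[477.1 218.4]] [ 0.0199 -0.1111]
```

View pics/w14c.png

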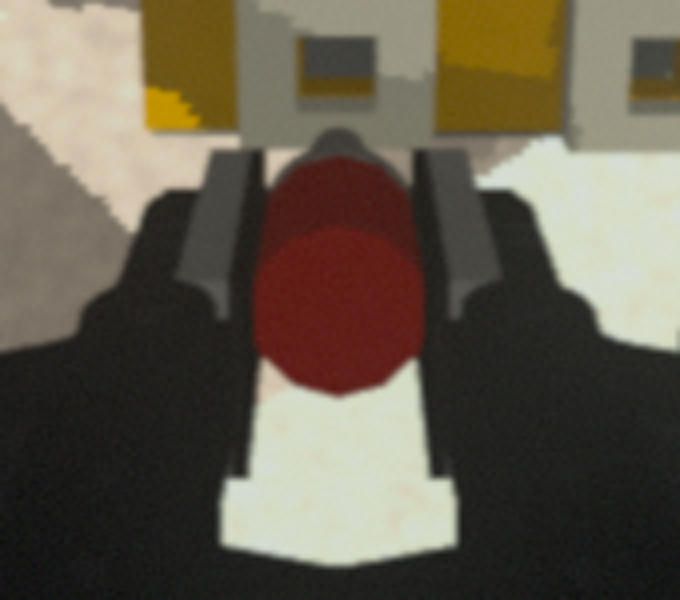

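```bash
python3 - <<'E'
from h import *
d=np.load('w14.npz'); v=(d['K'],d['R'],d['o']); p=np.array([.4406,-.2458,.1054]); a=np.radians(10.15)
u=np.array([np.cos(a),np.sin(a)])
t=np.linspace(0,2*np.pi,40)
def circ(r,z,dx): 
    c=p[:2]+u*dx; P=np.c_[c[0]+r*np.cos(t),c[1]+r*np.sin(t),np.full(40,p[2]+z)]; q=proj(v,P); return q[:,1].min().round(1),q[:,1].max().round(1)
for dx in (0,-.001,-.002,-.003):
  for b in (-.004,-.006):
    print(dx,b,'top',circ(.01,b+.03,dx),'base far',circ(.01,b,dx)[0],'shank end far',circ(.0045,b-.0275,dx)[0],min(circ(.0045*np.sqrt(1-k*k),b-.0275-.0045*k,dx)[0] for k in np.linspace(0,.95,9)))
E
```

```text
0 -0.004 top (np.float64(258.5), np.float64(300.4)) base far 232.7 shank end far 224.8 224.4
0 -0.006 top (np.float64(256.5), np.float64(297.8)) base far 231.3 shank end far 223.7 223.3
-0.001 -0.004 top (np.float64(260.7), np.float64(302.4)) base far 234.5 shank end far 226.4 225.9
-0.001 -0.006 top (np.float64(258.6), np.float64(299.7)) base far 233.1 shank end far 225.3 224.8
-0.002 -0.004 top (np.float64(262.9), np.float64(304.4)) base far 236.3 shank end far 227.9 227.5
-0.002 -0.006 top (np.float64(260.7), np.float64(301.7)) base far 234.9 shank end far 226.8 226.4
-0.003 -0.004 top (np.float64(265.0), np.float64(306.4)) base far 238.1 shank end far 229.5 229.0
-0.003 -0.006 top (np.float64(262.9), np.float64(303.7)) base far 236.7 shank end far 228.3 227.9
```

```bash
python3 - <<'E'
from h import *
d=np.load('w14.npz'); im=d['im']
h=cv2.cvtColor(im,cv2.COLOR_RGB2HSV)
for r in range(229,262,2):
    print(r,' '.join('R%02d'%(p[0]//4) if (p[0]>1.6*p[1]) else 'g%02d'%(p[1]//4) for p in im[r,290:342:2].astype(int)))
E
```

```text
229 g28 g30 g29 g29 g30 g30 g29 g29 g29 g29 g29 g29 g29 g29 g29 g29 g29 g29 g30 g30 g29 g29 g29 g30 g25 g21
231 g29 g30 g29 g30 g30 g29 g29 g29 g29 g30 g29 g28 g26 g27 g28 g30 g30 g30 g29 g29 g30 g30 g29 g30 g25 g21
233 g30 g30 g30 g30 g29 g30 g29 g30 g29 g28 g22 g16 g15 g16 g20 g28 g30 g30 g29 g30 g30 g29 g30 g29 g24 g19
235 g34 g30 g30 g29 g30 g29 g30 g30 g30 g23 g15 g14 g15 g15 g15 g22 g29 g29 g30 g29 g30 g29 g30 g30 g28 g27
237 g24 g21 g18 g30 g40 g41 g40 g38 g30 g17 g15 g15 g15 g16 g15 g17 g24 g31 g32 g32 g32 g27 g18 g19 g21 g21
239 g17 g14 g08 g32 g49 g49 g42 g26 g16 g16 g14 R19 R18 R18 g13 g16 g16 g20 g30 g34 g35 g28 g09 g12 g17 g18
241 g17 g11 g08 g32 g48 g40 g21 g13 R19 R18 R19 R18 R19 R18 R18 R18 R19 R18 g16 g27 g34 g28 g08 g11 g16 g18
243 g16 g10 g08 g31 g42 g21 g12 R18 R18 R18 R18 R19 R19 R18 R18 R19 R18 R18 R19 g17 g27 g27 g08 g09 g16 g18
245 g15 g10 g08 g28 g28 g13 R18 R18 R18 R18 R18 R18 R18 R18 R18 R19 R18 R18 R18 R18 g17 g24 g09 g08 g14 g17
247 g15 g08 g09 g13 g13 R18 R18 R18 R18 R18 R18 R18 R18 R19 R19 R18 R18 R18 R18 R18 R18 g12 g08 g08 g13 g18
249 g14 g08 g08 g08 R17 R18 R18 R18 R19 R18 R19 R19 R18 R18 R18 R19 R18 R18 R18 R18 R18 g09 g08 g08 g12 g18
251 g11 g08 g08 R13 R17 R18 R18 R18 R18 R19 R18 R18 R18 R18 R18 R18 R18 R18 R18 R18 R18 R15 g08 g08 g11 g17
253 g11 g08 g07 R14 R18 R19 R18 R18 R19 R18 R18 R18 R18 R18 R18 R18 R18 R19 R18 R18 R18 R16 g09 g08 g10 g16
255 g10 g06 g07 R15 R18 R19 R19 R18 R18 R18 R18 R18 R19 R18 R19 R18 R18 R18 R18 R18 R18 R16 g08 g08 g08 g15
257 g09 g08 g08 R17 R18 R18 R18 R18 R19 R20 R21 R23 R24 R23 R22 R20 R19 R18 R18 R18 R18 R17 g08 g07 g08 g14
259 g07 g08 g07 R17 R18 R19 R20 R22 R24 R23 R24 R24 R24 R24 R24 R24 R24 R23 R21 R18 R18 R18 g08 g07 g09 g13
261 g08 g07 g07 R18 R18 R20 R24 R24 R24 R24 R24 R24 R24 R24 R24 R24 R24 R24 R24 R21 R18 R17 R13 g08 g08 g11
```

The pin's knob base and tip show farther back (rows 237 and 232) than an upright pin would (232 and 224), so it leans back by a few degrees. I'll go just above the hole, shifted forward, and compare the tip with the hole directly.

play_rows --pt "0.003 0.0005 -0.007" --pt "0 0 -0.007" --pt "0 0 0" --pt "0 0 0" --turn '[0,0,0,0]'

```text
time: 32.4
tool_pos: [0.4427, -0.2451, 0.0899]
tool_rot: [-0.0, 0.996, 0.088, -0.0]
contact_force: [0.0, 0.5, -0.8]
gripper_width: 0.21
grasp_force: 59.4
```

```bash
python3 snap.py w15 250 380 200 310 6
python3 - <<'E'
from h import *
im=np.load('w15.npz')['im']
for c in (310,314,318): print(c,[(r,*im[r,c].tolist()) for r in range(216,252,1)][::1] if c==314 else '')
E
```

```text
32.4 [ 0.4427 -0.2451  0.0899] 10.11 0.21020040258518458
knob base [[314.4 250.7]]
tip [[314.4 229.1]]
hole 3 [[314.2 228.9]] [-0.002  -0.0002]
hole 2 [[403.2 229.8]] [ 0.0075 -0.0569]
hole 1 [[489.9 229.2]] [ 0.0178 -0.1118]
310 
314 [(216, 131, 127, 112), (217, 126, 124, 108), (218, 116, 115, 100), (219, 86, 84, 75), (220, 68, 69, 63), (221, 69, 71, 65), (222, 68, 67, 62), (223, 66, 67, 63), (224, 66, 65, 62), (225, 67, 67, 62), (226, 68, 67, 63), (227, 67, 64, 60), (228, 72, 66, 55), (229, 86, 69, 36), (230, 85, 65, 14), (231, 80, 66, 32), (232, 70, 64, 52), (233, 66, 63, 58), (234, 67, 63, 59), (235, 63, 61, 55), (236, 66, 64, 59), (237, 69, 63, 59), (238, 77, 59, 53), (239, 75, 38, 33), (240, 78, 29, 24), (241, 75, 25, 20), (242, 77, 29, 21), (243, 78, 29, 23), (244, 78, 30, 25), (245, 77, 31, 24), (246, 74, 24, 16), (247, 78, 28, 23), (248, 77, 28, 20), (249, 77, 28, 23), (250, 75, 26, 23), (251, 76, 25, 20)]
318
```

View pics/w15c.png

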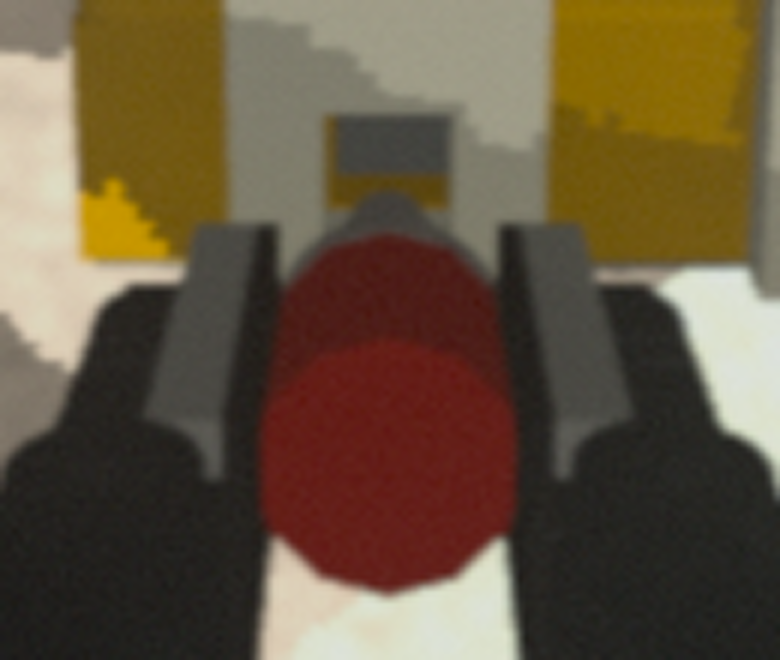

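The hole centre is at about row 228 and the tip's far edge at 231, so the pin leans about 6° with its tip 4 mm short in x. The 14 mm hole takes that lean, so I'll shift 2.5 mm and insert.

play_rows --pt "0.0025 0.0004 0" --pt "0 0 -0.005" --pt "0 0 -0.006" --pt "0 0 -0.006" --pt "0 0 0" --turn '[0,0,0,0,0]'

```text
time: 33.08
tool_pos: [0.4447, -0.2444, 0.0721]
tool_rot: [-0.001, 0.996, 0.088, -0.001]
contact_force: [-0.2, 0.3, 0.1]
gripper_width: 0.211
grasp_force: 59.4
```

play_rows --pt "0 0 -0.004" --pt "0 0 -0.004" --pt "0 0 -0.003" --pt "0 0 0" --turn '[0,0,0,0]'

```text
time: 33.58
tool_pos: [0.4451, -0.2447, 0.0617]
tool_rot: [-0.0, 0.996, 0.088, -0.0]
contact_force: [0.1, 0.6, -1.4]
gripper_width: 0.212
grasp_force: 59.4
```

play_rows --pt "0 0 -0.003" --pt "0 0 -0.003" --pt "0 0 -0.0015" --pt "0 0 0" --turn '[0,0,0,0]'

```text
time: 34.08
tool_pos: [0.4452, -0.2447, 0.0544]
tool_rot: [-0.0, 0.996, 0.088, -0.0]
contact_force: [-0.7, -0.2, 0.3]
gripper_width: 0.212
grasp_force: 59.4
```

play_rows --pt "0 0 -0.001" --pt "0 0 -0.001" --pt "0 0 0" --turn '[0,0,0]'

```text
time: 34.45
tool_pos: [0.4454, -0.245, 0.0532]
tool_rot: [0.0, 0.996, 0.088, 0.0]
contact_force: [-1.1, 1.0, 3.9]
gripper_width: 0.208
grasp_force: 59.7
```

play_rows --pt "0 0 0" --pt "0 0 0" --pt "0 0 0" --pt "0 0 0.01" --pt "0 0 0.03" --pt "0 0 0.04" --pt "0 0 0.02" --pt "0 0 0" --turn '[0,0,0,0,0,0,0,0]' --hand 0.036

```text
time: 35.45
tool_pos: [0.4466, -0.2458, 0.1555]
tool_rot: [0.002, 0.996, 0.088, 0.002]
contact_force: [0.6, -0.2, 0.1]
gripper_width: 0.418
grasp_force: 0.0
```

play_rows --pt "-0.01 -0.002 0.02" --pt "-0.02 -0.004 0.02" --pt "0 0 0" --pt "0 0 0" --turn '[0,0,0,0]'

```text
time: 35.95
tool_pos: [0.4151, -0.2503, 0.1911]
tool_rot: [-0.001, 0.996, 0.088, -0.001]
contact_force: [-0.0, 0.5, -0.8]
gripper_width: 0.425
grasp_force: 0.0
```

```bash
cat > knob.py <<'E'
# measure seated knobs: red mask against an upright knob rendered at the hole (base z given)
from h import *
import sys
s=state(); v=view('wrist'); im=grab_frame('wrist'); save(sys.argv[1],im); np.savez(sys.argv[1]+'.npz',im=im,K=v[0],R=v[1],o=v[2])
print(round(s['time'],2),s['tool_pos'].round(4))
red=(im[...,0]>45)&(im[...,0]>1.6*im[...,1])
t=np.linspace(0,2*np.pi,24)
cyl=[[10*np.cos(a),10*np.sin(a),z] for z in(0,30) for a in t]
for k,q in {3:(.4407,-.2453),2:(.4502,-.3020),1:(.4605,-.3569)}.items():
    u=proj(v,[[*q,.06]])[0].astype(int)
    if not(30<u[0]<610 and 30<u[1]<370): continue
    w=[u[0]-40,u[0]+40,u[1]-40,min(400,u[1]+40)]
    m=red[w[2]:w[3],w[0]:w[1]].sum()
    if m<100: print(k,'no knob',m); continue
    for zb in (48,51,54):
        p,c,_=fit(v,red,[[[a,b,z+zb] for a,b,z in cyl]],[],*q,0,w); print(k,'base z',zb,p[:2].round(4),'off',(p[:2]-q).round(4),'cost',round(c,3))
E
python3 knob.py w16
```

```text
35.95 [ 0.4151 -0.2503  0.1911]
3 base z 48 [ 0.443  -0.2449] off [0.0023 0.0004] cost 0.181
3 base z 51 [ 0.4439 -0.2448] off [0.0032 0.0005] cost 0.206
3 base z 54 [ 0.4445 -0.2448] off [0.0038 0.0005] cost 0.234
2 no knob 0
1 no knob 0
```

play_rows --pt "0.007 0.03 0" --pt "0.011 0.05 0" --pt "0.013 0.058 0" --pt "0.013 0.058 0" --pt "0.013 0.058 0" --pt "0.013 0.058 0" --pt "0.013 0.058 0" --pt "0.013 0.058 0" --turn '[0,-0.9,-0.9,-0.9,-0.9,-0.9,0,0]' --hand 0.036

```text
time: 37.0
tool_pos: [0.511, 0.1797, 0.1911]
tool_rot: [0.0, 0.999, 0.049, -0.001]
contact_force: [1.4, -0.8, 0.3]
gripper_width: 0.421
grasp_force: 0.0
```

play_rows --pt "0.009 0.042 0" --pt "0.006 0.026 -0.015" --pt "0.003 0.01 -0.02" --pt "0 0 -0.013" --pt "0 0 0" --pt "0 0 0" --pt "0 0 0" --turn '[0,0,0,0,0,0,0]'

```text
time: 37.88
tool_pos: [0.5299, 0.2548, 0.1458]
tool_rot: [-0.0, 0.999, 0.048, 0.001]
contact_force: [-0.1, -0.6, 0.7]
gripper_width: 0.423
grasp_force: 0.0
```

play_rows --pt "0.0005 0.001 -0.02" --pt "0 0 -0.02" --pt "0 0 -0.018" --pt "0 0 -0.016" --pt "0 0 -0.014" --pt "0 0 -0.009" --pt "0 0 -0.0045" --pt "0 0 0" --turn '[0.2,0,0,0,0,0,0,0]'

```text
time: 38.88
tool_pos: [0.5291, 0.256, 0.0425]
tool_rot: [0.0, 0.999, 0.051, -0.001]
contact_force: [-3.3, -0.1, -2.3]
gripper_width: 0.42
grasp_force: 1.6
```

play_rows --pt "0 0 0" --pt "0 0 0" --pt "0 0 0" --pt "0 0 0" --pt "0 0 0" --turn '[0,0,0,0,0]' --hand 0.0

```text
time: 39.5
tool_pos: [0.5298, 0.2561, 0.0434]
tool_rot: [0.0, 0.999, 0.051, -0.0]
contact_force: [-3.6, -1.8, 2.5]
gripper_width: 0.213
grasp_force: 59.0
```

play_rows --pt "0 0 0.01" --pt "0 0 0.02" --pt "0 0 0.03" --pt "0 0 0.03" --pt "0 0 0.03" --pt "0 0 0.02" --pt "0 0 0" --turn '[0,0,0,0,0,0,0]'

```text
time: 40.38
tool_pos: [0.532, 0.2569, 0.1871]
tool_rot: [-0.001, 0.999, 0.051, 0.004]
contact_force: [-0.5, -0.6, -1.0]
gripper_width: 0.215
grasp_force: 59.0
```

play_rows --pt "-0.004 -0.03 0" --pt "-0.007 -0.05 0" --pt "-0.008 -0.06 0" --pt "-0.008 -0.06 0" --pt "-0.008 -0.06 0" --pt "-0.008 -0.06 0" --pt "-0.008 -0.06 0" --pt "-0.008 -0.06 0" --turn '[0,0.8,0.8,0.8,0.8,0.8,0.3,0]'

```text
time: 41.38
tool_pos: [0.47, -0.1856, 0.1823]
tool_rot: [-0.0, 0.996, 0.088, -0.0]
contact_force: [1.8, 0.5, -1.1]
gripper_width: 0.214
grasp_force: 59.0
```

play_rows --pt "-0.008 -0.06 0" --pt "-0.006 -0.04 -0.02" --pt "-0.003 -0.0175 -0.03" --pt "0 0 -0.028" --pt "0 0 0" --pt "0 0 0" --pt "0 0 0" --turn '[0,0,0,0,0,0,0]'

```text
time: 42.25
tool_pos: [0.4548, -0.3018, 0.1068]
tool_rot: [0.001, 0.996, 0.088, 0.001]
contact_force: [-0.1, 0.1, -0.1]
gripper_width: 0.211
grasp_force: 59.0
```

```bash
cat > pin.py <<'E'
# lean of the held pin: rows of red top far edge, base far edge, tip far edge on the pin's column
from h import *
import sys
n=sys.argv[1]; s=state(); v=view('wrist'); im=grab_frame('wrist'); save(n,im); np.savez(n+'.npz',im=im,K=v[0],R=v[1],o=v[2])
p=s['tool_pos']; T=rot(s['tool_rot']); print(round(s['time'],2),p.round(4),np.degrees(np.arctan2(T[1,0],T[0,0])).round(2),s['gripper_width'])
for k,q in {3:(.4407,-.2453),2:(.4502,-.3020),1:(.4605,-.3569)}.items(): print('hole',k,proj(v,[[*q,.048]]).round(1), (np.array(q)-p[:2]).round(4))
for c in (312,316): print(c,[(r,*im[r,c].tolist()) for r in range(208,246)])
R_=im[:,315].astype(int); print('red rows',[r for r in range(225,310) if R_[r,0]>1.6*R_[r,1]][::100], 'bright red from',[r for r in range(240,300) if R_[r,0]>88 and R_[r,0]>1.6*R_[r,1]][:1])
x=np.where((im[270,:,0]>60)&(im[270,:,0]>1.6*im[270,:,1]))[0]; print('red cols at row 270',x.min(),x.max())
E
python3 pin.py w17
```

```text
42.25 [ 0.4548 -0.3018  0.1068] 10.14 0.21051983970530705
hole 3 [[231.3 223.1]] [-0.0141  0.0565]
hole 2 [[313.4 224. ]] [-0.0046 -0.0002]
hole 1 [[393.1 223.3]] [ 0.0057 -0.0551]
312 [(208, 151, 149, 130), (209, 149, 148, 128), (210, 150, 146, 128), (211, 144, 141, 123), (212, 128, 125, 109), (213, 117, 115, 100), (214, 101, 101, 89), (215, 75, 72, 65), (216, 63, 63, 59), (217, 64, 65, 59), (218, 63, 65, 59), (219, 62, 61, 57), (220, 65, 64, 59), (221, 62, 62, 59), (222, 63, 63, 57), (223, 67, 63, 51), (224, 78, 63, 28), (225, 83, 63, 14), (226, 84, 65, 16), (227, 85, 68, 13), (228, 95, 74, 18), (229, 101, 85, 42), (230, 95, 92, 72), (231, 95, 92, 79), (232, 93, 90, 78), (233, 83, 81, 70), (234, 71, 68, 61), (235, 63, 61, 57), (236, 61, 59, 56), (237, 62, 61, 53), (238, 60, 59, 53), (239, 65, 61, 56), (240, 71, 61, 55), (241, 71, 45, 41), (242, 72, 27, 25), (243, 72, 23, 17), (244, 71, 26, 18), (245, 70, 21, 14)]
316 [(208, 150, 147, 128), (209, 151, 149, 129), (210, 150, 147, 127), (211, 148, 146, 125), (212, 144, 141, 122), (213, 124, 121, 106), (214, 102, 100, 89), (215, 74, 74, 68), (216, 63, 65, 59), (217, 63, 63, 60), (218, 63, 63, 59), (219, 64, 64, 60), (220, 63, 63, 59), (221, 61, 62, 56), (222, 64, 63, 58), (223, 66, 61, 49), (224, 80, 64, 31), (225, 86, 66, 17), (226, 85, 65, 16), (227, 86, 67, 17), (228, 92, 71, 18), (229, 98, 83, 44), (230, 94, 89, 71), (231, 96, 93, 81), (232, 92, 90, 79), (233, 82, 82, 71), (234, 69, 67, 61), (235, 63, 59, 56), (236, 64, 63, 57), (237, 62, 59, 53), (238, 63, 60, 55), (239, 64, 63, 56), (240, 70, 60, 55), (241, 73, 42, 35), (242, 71, 27, 20), (243, 73, 27, 22), (244, 72, 26, 23), (245, 72, 25, 19)]
red rows [241] bright red from [259]
red cols at row 270 294 335
```

play_rows --pt "0.0005 0 -0.01" --pt "0 0 -0.008" --pt "0 0 -0.006" --pt "0 0 -0.006" --pt "0 0 -0.005" --pt "0 0 0" --turn '[0,0,0,0,0,0]'

```text
time: 43.05
tool_pos: [0.454, -0.3011, 0.0695]
tool_rot: [-0.0, 0.996, 0.088, -0.0]
contact_force: [-0.6, 0.8, -0.7]
gripper_width: 0.213
grasp_force: 59.0
```

play_rows --pt "0 0 -0.004" --pt "0 0 -0.004" --pt "0 0 -0.003" --pt "0 0 0" --turn '[0,0,0,0]'

```text
time: 43.55
tool_pos: [0.4541, -0.3011, 0.0587]
tool_rot: [-0.0, 0.996, 0.088, -0.0]
contact_force: [-1.0, -0.4, -0.4]
gripper_width: 0.216
grasp_force: 59.0
```

play_rows --pt "0 0 -0.003" --pt "0 0 -0.0015" --pt "0 0 -0.001" --pt "0 0 0" --turn '[0,0,0,0]'

```text
time: 44.05
tool_pos: [0.4543, -0.3013, 0.0535]
tool_rot: [-0.0, 0.996, 0.088, -0.0]
contact_force: [-0.7, -0.3, -0.1]
gripper_width: 0.211
grasp_force: 59.0
```

play_rows --pt "0 0 -0.0008" --pt "0 0 0" --turn '[0,0]'

```text
time: 44.3
tool_pos: [0.4543, -0.3013, 0.0528]
tool_rot: [-0.0, 0.996, 0.088, 0.0]
contact_force: [-0.4, 0.8, -0.1]
gripper_width: 0.213
grasp_force: 59.0
```

play_rows --pt "0 0 -0.0008" --pt "0 0 -0.0007" --pt "0 0 0" --turn '[0,0,0]'

```text
time: 44.68
tool_pos: [0.4544, -0.3014, 0.0522]
tool_rot: [0.0, 0.996, 0.088, -0.0]
contact_force: [-2.5, 2.6, 4.6]
gripper_width: 0.213
grasp_force: 59.5
```

play_rows --pt "0 0 0" --pt "0 0 0" --pt "0 0 0" --pt "0 0 0.01" --pt "0 0 0.03" --pt "0 0 0.04" --pt "0 0 0.02" --pt "0 0 0" --turn '[0,0,0,0,0,0,0,0]' --hand 0.036

```text
time: 45.68
tool_pos: [0.4552, -0.3021, 0.1534]
tool_rot: [0.002, 0.996, 0.088, 0.001]
contact_force: [-0.7, -0.3, -1.2]
gripper_width: 0.423
grasp_force: 0.0
```

play_rows --pt "-0.01 -0.002 0.02" --pt "-0.02 -0.004 0.02" --pt "0 0 0" --pt "0 0 0" --turn '[0,0,0,0]'

```text
time: 46.18
tool_pos: [0.4239, -0.307, 0.1903]
tool_rot: [-0.001, 0.996, 0.088, -0.0]
contact_force: [0.1, -0.3, 0.2]
gripper_width: 0.421
grasp_force: 0.0
```

```bash
python3 knob.py w18
```

```text
46.17 [ 0.4239 -0.307   0.1903]
3 base z 48 [ 0.4429 -0.2451] off [0.0022 0.0002] cost 0.205
3 base z 51 [ 0.4436 -0.246 ] off [ 0.0029 -0.0007] cost 0.23
3 base z 54 [ 0.4446 -0.2466] off [ 0.0039 -0.0013] cost 0.258
2 base z 48 [ 0.452  -0.3015] off [0.0018 0.0005] cost 0.16
2 base z 51 [ 0.4526 -0.3014] off [0.0024 0.0006] cost 0.188
2 base z 54 [ 0.453  -0.3016] off [0.0028 0.0004] cost 0.214
1 no knob 0
```

play_rows --pt "0.006 0.03 0" --pt "0.009 0.055 0" --pt "0.01 0.06 0" --pt "0.01 0.06 0" --pt "0.01 0.06 0" --pt "0.01 0.06 0" --pt "0.01 0.06 0" --pt "0.01 0.06 0" --turn '[0,-0.9,-0.9,-0.9,-0.9,-0.7,0,0]' --hand 0.036

```text
time: 47.22
tool_pos: [0.4989, 0.1401, 0.1902]
tool_rot: [0.0, 0.999, 0.051, -0.001]
contact_force: [0.7, 0.8, -0.2]
gripper_width: 0.421
grasp_force: 0.0
```

play_rows --pt "0.01 0.06 0" --pt "0.008 0.06 0" --pt "0.005 0.035 -0.015" --pt "0.0028 0.013 -0.02" --pt "0 0 -0.013" --pt "0 0 0" --pt "0 0 0" --pt "0 0 0" --turn '[0,0,0,0,0,0,0,0]'

```text
time: 48.22
tool_pos: [0.5258, 0.3054, 0.1445]
tool_rot: [-0.0, 0.999, 0.05, 0.001]
contact_force: [-0.6, 0.7, -1.0]
gripper_width: 0.42
grasp_force: 0.0
```

play_rows --pt "-0.0002 0.0005 -0.02" --pt "0 0 -0.02" --pt "0 0 -0.018" --pt "0 0 -0.016" --pt "0 0 -0.013" --pt "0 0 -0.009" --pt "0 0 -0.0045" --pt "0 0 0" --turn '[0,0,0,0,0,0,0,0]'

```text
time: 49.22
tool_pos: [0.5242, 0.3061, 0.0422]
tool_rot: [0.0, 0.999, 0.051, -0.001]
contact_force: [-3.0, 0.3, -3.0]
gripper_width: 0.423
grasp_force: 1.5
```

play_rows --pt "0 0 0" --pt "0 0 0" --pt "0 0 0" --pt "0 0 0" --pt "0 0 0" --turn '[0,0,0,0,0]' --hand 0.0

```text
time: 49.85
tool_pos: [0.5249, 0.3061, 0.0431]
tool_rot: [0.0, 0.999, 0.051, -0.0]
contact_force: [-3.8, -2.8, 2.8]
gripper_width: 0.211
grasp_force: 59.0
```

play_rows --pt "0 0 0.01" --pt "0 0 0.02" --pt "0 0 0.03" --pt "0 0 0.03" --pt "0 0 0.03" --pt "0 0 0.02" --pt "0 0 0" --turn '[0,0,0,0,0,0,0]'

```text
time: 50.72
tool_pos: [0.5271, 0.307, 0.187]
tool_rot: [-0.001, 0.999, 0.051, 0.004]
contact_force: [-0.1, 0.3, -0.7]
gripper_width: 0.216
grasp_force: 58.9
```

play_rows --pt "-0.003 -0.03 0" --pt "-0.005 -0.055 0" --pt "-0.0055 -0.061 0" --pt "-0.0055 -0.061 0" --pt "-0.0055 -0.061 0" --pt "-0.0055 -0.061 0" --pt "-0.0055 -0.061 0" --pt "-0.0055 -0.061 0" --turn '[0,0.8,0.8,0.8,0.8,0.8,0.3,0]'

```text
time: 51.72
tool_pos: [0.4831, -0.1467, 0.182]
tool_rot: [-0.0, 0.996, 0.088, -0.0]
contact_force: [1.0, 0.4, -1.1]
gripper_width: 0.211
grasp_force: 58.9
```

play_rows --pt "-0.0055 -0.061 0" --pt "-0.0055 -0.061 0" --pt "-0.005 -0.055 -0.015" --pt "-0.0035 -0.034 -0.025" --pt "0 0 -0.037" --pt "0 0 0" --pt "0 0 0" --pt "0 0 0" --turn '[0,0,0,0,0,0,0,0]'

```text
time: 52.72
tool_pos: [0.4655, -0.3563, 0.1079]
tool_rot: [0.001, 0.996, 0.088, 0.001]
contact_force: [0.4, 0.3, -0.7]
gripper_width: 0.213
grasp_force: 58.9
```

```bash
python3 pin.py w19 | sed 's/^31[26] .*(228/... (228/'
```

```text
52.73 [ 0.4655 -0.3563  0.1079] 10.15 0.21334444378867196
hole 3 [[152.8 223.9]] [-0.0248  0.111 ]
hole 2 [[234.6 224.7]] [-0.0153  0.0543]
hole 1 [[313.8 224.1]] [-0.005  -0.0006]
... (228, 83, 65, 18), (229, 91, 75, 35), (230, 98, 89, 66), (231, 100, 96, 81), (232, 93, 91, 79), (233, 81, 77, 68), (234, 68, 65, 59), (235, 62, 60, 55), (236, 63, 61, 54), (237, 65, 62, 56), (238, 64, 62, 57), (239, 66, 63, 58), (240, 73, 65, 58), (241, 80, 51, 47), (242, 77, 34, 29), (243, 76, 28, 22), (244, 75, 28, 22), (245, 76, 28, 21)]
... (228, 85, 65, 17), (229, 93, 77, 36), (230, 95, 87, 61), (231, 97, 92, 77), (232, 95, 92, 80), (233, 81, 80, 70), (234, 71, 68, 62), (235, 66, 62, 58), (236, 64, 61, 57), (237, 65, 64, 57), (238, 65, 62, 57), (239, 69, 65, 59), (240, 73, 62, 56), (241, 77, 46, 42), (242, 73, 28, 22), (243, 75, 29, 25), (244, 73, 26, 19), (245, 74, 27, 20)]
red rows [241] bright red from [259]
red cols at row 270 294 335
```

Same picture as the previous pin, so I'll insert the same way.

play_rows --pt "0 -0.0003 -0.011" --pt "0 0 -0.008" --pt "0 0 -0.006" --pt "0 0 -0.006" --pt "0 0 -0.005" --pt "0 0 0" --turn '[0,0,0,0,0,0]'

```text
time: 53.52
tool_pos: [0.4641, -0.3559, 0.0692]
tool_rot: [-0.0, 0.996, 0.088, -0.0]
contact_force: [-0.1, -0.0, -1.1]
gripper_width: 0.212
grasp_force: 58.9
```

play_rows --pt "0 0 -0.004" --pt "0 0 -0.004" --pt "0 0 -0.003" --pt "0 0 0" --turn '[0,0,0,0]'

```text
time: 54.02
tool_pos: [0.4642, -0.3559, 0.0584]
tool_rot: [-0.0, 0.996, 0.088, -0.0]
contact_force: [0.0, -0.1, -0.7]
gripper_width: 0.209
grasp_force: 58.9
```

play_rows --pt "0 0 -0.003" --pt "0 0 -0.0015" --pt "0 0 -0.001" --pt "0 0 -0.0008" --pt "0 0 0" --turn '[0,0,0,0,0]'

```text
time: 54.65
tool_pos: [0.4644, -0.3561, 0.0525]
tool_rot: [-0.0, 0.996, 0.088, -0.0]
contact_force: [-0.3, -0.4, 0.2]
gripper_width: 0.212
grasp_force: 58.9
```

play_rows --pt "0 0 -0.0008" --pt "0 0 -0.0006" --pt "0 0 0" --turn '[0,0,0]'

```text
time: 55.02
tool_pos: [0.4645, -0.3563, 0.0519]
tool_rot: [0.0, 0.996, 0.088, 0.0]
contact_force: [-1.5, 0.6, 5.9]
gripper_width: 0.212
grasp_force: 59.4
```

play_rows --pt "0 0 0" --pt "0 0 0" --pt "0 0 0" --pt "0 0 0.01" --pt "0 0 0.03" --pt "0 0 0.04" --pt "0 0 0.02" --pt "0 0 0" --turn '[0,0,0,0,0,0,0,0]' --hand 0.036

```text
time: 56.02
tool_pos: [0.4653, -0.357, 0.1534]
tool_rot: [0.002, 0.996, 0.088, 0.001]
contact_force: [0.2, -0.5, -0.5]
gripper_width: 0.424
grasp_force: 0.0
```

play_rows --pt "-0.01 0.025 0.01" --pt "-0.02 0.025 0.02" --pt "0 0 0" --pt "0 0 0" --turn '[0,0,0,0]'

```text
time: 56.52
tool_pos: [0.434, -0.3058, 0.1795]
tool_rot: [-0.001, 0.996, 0.088, -0.001]
contact_force: [-0.5, 0.1, 0.1]
gripper_width: 0.42
grasp_force: 0.0
```

```bash
python3 knob.py w20; python3 - <<'E'
from h import *
d=np.load('w20.npz'); im=d['im']; v=(d['K'],d['R'],d['o'])
u=proj(v,[[.47,-.30,.05]])[0].astype(int); print(u)
c=im[max(0,u[1]-70):u[1]+60,max(0,u[0]-110):u[0]+110]; save('w20c',cv2.resize(c,None,fx=3.6,fy=3.6,interpolation=cv2.INTER_CUBIC))
E
```

```text
56.52 [ 0.434  -0.3058  0.1795]
3 base z 48 [ 0.4425 -0.245 ] off [0.0018 0.0003] cost 0.212
3 base z 51 [ 0.4441 -0.246 ] off [ 0.0034 -0.0007] cost 0.24
3 base z 54 [ 0.4449 -0.2463] off [ 0.0042 -0.001 ] cost 0.269
2 base z 48 [ 0.4524 -0.3019] off [0.0022 0.0001] cost 0.164
2 base z 51 [ 0.453  -0.3019] off [0.0028 0.0001] cost 0.192
2 base z 54 [ 0.4537 -0.3016] off [0.0035 0.0004] cost 0.22
1 base z 48 [ 0.4626 -0.3565] off [0.0021 0.0004] cost 0.202
1 base z 51 [ 0.4628 -0.3555] off [0.0023 0.0014] cost 0.23
1 base z 54 [ 0.4633 -0.3547] off [0.0028 0.0022] cost 0.257
[315 153]
```

View pics/w20c.png

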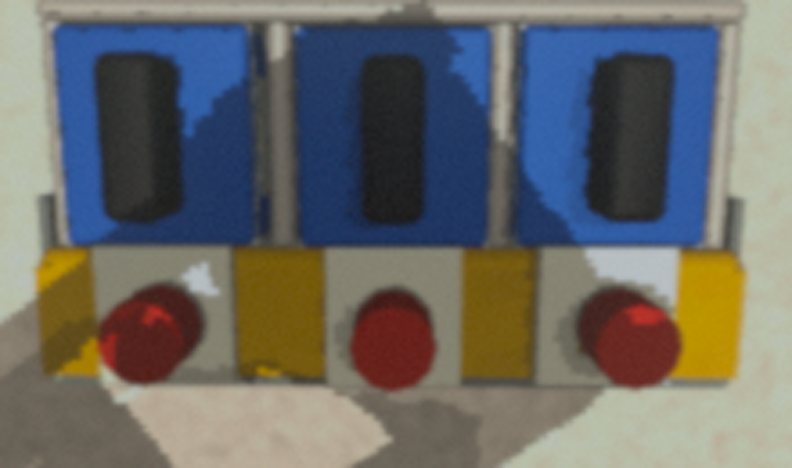

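All three pods are seated with a red knob on each tab: (150,335), (393,340) and (630,335) in the crop. I'll press each knob lightly with closed fingers to confirm it is fully home, with the top expected at z 0.078.

play_rows --pt "0.009 0.002 0" --pt "0.009 0.002 -0.03" --pt "0 0 -0.03" --pt "0 0 -0.025" --pt "0 0 -0.006" --pt "0 0 -0.004" --pt "0 0 0" --pt "0 0 0" --turn '[0,0,0,0,0,0,0,0]' --hand 0.0

```text
time: 57.58
tool_pos: [0.453, -0.3026, 0.0872]
tool_rot: [0.001, 0.996, 0.088, 0.001]
contact_force: [0.1, 0.1, -0.0]
gripper_width: 0.005
grasp_force: 0.0
```

play_rows --pt "0 0 -0.002" --pt "0 0 -0.002" --pt "0 0 -0.0015" --pt "0 0 -0.001" --pt "0 0 0" --turn '[0,0,0,0,0]'

```text
time: 58.2
tool_pos: [0.4523, -0.302, 0.0794]
tool_rot: [-0.0, 0.996, 0.088, -0.0]
contact_force: [0.2, 0.1, 0.0]
gripper_width: 0.004
grasp_force: 0.0
```

play_rows --pt "0 0 -0.001" --pt "0 0 -0.001" --pt "0 0 -0.0005" --pt "0 0 0" --turn '[0,0,0,0]'

```text
time: 58.7
tool_pos: [0.4527, -0.3024, 0.078]
tool_rot: [0.0, 0.996, 0.088, 0.0]
contact_force: [-2.1, 0.9, 5.1]
gripper_width: -0.001
grasp_force: 2.5
```

play_rows --pt "0 0 0.01" --pt "-0.005 0.028 0.01" --pt "-0.005 0.0285 0" --pt "0 0 -0.01" --pt "0 0 -0.006" --pt "0 0 -0.002" --pt "0 0 -0.002" --pt "0 0 0" --turn '[0,0,0,0,0,0,0,0]'

```text
time: 59.7
tool_pos: [0.4428, -0.2465, 0.0782]
tool_rot: [0.0, 0.996, 0.088, 0.0]
contact_force: [-2.1, 1.4, 6.1]
gripper_width: 0.004
grasp_force: 2.5
```

play_rows --pt "0 0 0.01" --pt "0.01 -0.05 0.01" --pt "0.01 -0.0615 0" --pt "0 0 -0.01" --pt "0 0 -0.006" --pt "0 0 -0.002" --pt "0 0 -0.002" --pt "0 0 0" --turn '[0,0,0,0,0,0,0,0]'

```text
time: 60.7
tool_pos: [0.4627, -0.3566, 0.0784]
tool_rot: [0.0, 0.996, 0.089, 0.0]
contact_force: [-2.6, 1.0, 4.1]
gripper_width: -0.006
grasp_force: 2.2
```

All three knob tops stop at z 0.078, so the pins are fully home. I'll retreat and check the flap.

play_rows --pt "0 0 0.01" --pt "0 0 0.03" --pt "0 0 0.05" --pt "-0.01 0 0.05" --pt "-0.03 0 0.03" --pt "0 0 0" --pt "0 0 0" --pt "0 0 0" --turn '[0,0,0,0,0,0,0,0]'

```text
time: 61.7
tool_pos: [0.4223, -0.3563, 0.2451]
tool_rot: [-0.001, 0.996, 0.088, -0.001]
contact_force: [0.2, -0.0, -0.6]
gripper_width: -0.001
grasp_force: 0.0
```

```bash
python3 - <<'E'
from h import *
a=cv2.cvtColor(cv2.imread('pics/top0.png'),cv2.COLOR_BGR2RGB); b=grab_frame('top'); save('top1',b)
def org(i):
    h=cv2.cvtColor(i,cv2.COLOR_RGB2HSV); m=(h[...,0]<16)&(h[...,1]>150)&(h[...,2]>70); m[:,:155]=0; m[:,270:]=0; m[:225]=0; m[270:]=0; r,c=np.where(m); return len(r),r.mean().round(1),c.min(),c.max()
print('orange edge before/after',org(a),org(b))
for t in('jar','mug','carton','tape','gel','tub','pod1'): print(t,[(round(d['p'],2),d['location']) for d in trace('top',t)][:4])
print(state()['time'],state()['tool_pos'])
c=b[90:350,150:500]; save('top1c',cv2.resize(c,None,fx=2.25,fy=2.25,interpolation=cv2.INTER_CUBIC))
E
```

```text
orange edge before/after (260, np.float64(247.8), np.int64(163), np.int64(255)) (237, np.float64(248.1), np.int64(163), np.int64(255))
jar [(0.57, [304.1, 156.8])]
mug [(0.8, [345.3, 157.1])]
carton [(0.59, [248.5, 180.5])]
tape [(0.9, [379.5, 181.4])]
gel [(0.65, [424.1, 169.8]), (0.22, [466.1, 272.9])]
tub [(0.59, [201.2, 174.2])]
pod1 [(0.64, [258.2, 131.3]), (0.62, [414.6, 262.7]), (0.58, [456.6, 252.5]), (0.57, [440.3, 253.8])]
62.1 [ 0.42245399 -0.35706292  0.24684939]
```

View pics/top1c.png

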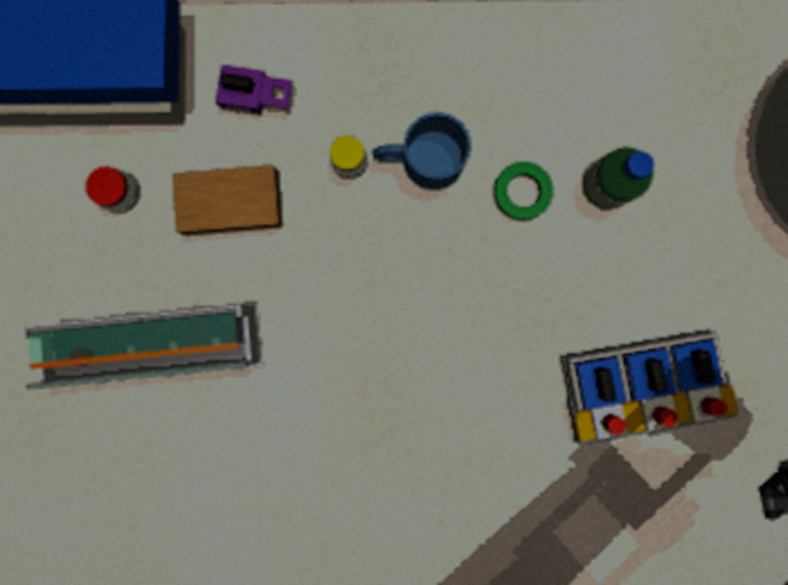

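The flap is shut, three pods are pinned in the carrier at crop (605,385), (655,375) and (705,365), and the bystanders haven't moved. I'll hand in.

```bash
python3 -c "
from plant import *
print(job_done())"
```

```text
the job is handed in; nothing more can be done
None
```

All three blue pods are seated in the carrier, each locked by its own pin pushed fully home; the flap is shut, the other things were left in place, and the job was handed in at about 62 s of robot time.

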